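# Dial open the lockbox whose dial has slipped

## Robot

A 6-joint arm with a two-finger parallel gripper is mounted at the origin on a cart in front of the work surface, level with it; the furniture and walls round the work are solid. World frame = base frame: x ahead of the robot, y to its left, z up, the work surface at z = 0. Lengths are in mm, angles in degrees, forces in N, time in s.
With the tool pointing down it reaches from about 300 to 850 mm from the base axis. Payload 4.2 kg.
Tool frame: the origin (TCP) lies at the very end of the fingers, on their centre line; the grasp point (between the pads) lies 19 mm behind it (env.grip_depth is the distance from the TCP to the grasp point, in mm); y points along the fingers, z is the direction in which the jaws open and shut, and the axes are right-handed (so a half turn about y gives the same grasp; the last joint's range is limited). The gripper opens to 91 mm and grips with 3 to 60 N. Pads are 32 mm wide; open, the fingers measure 118 mm over their backs; the gripper's body (76 mm by 178 mm) begins 60 mm behind the grasp point.
Start: joints at [67.895, 18.312, 89.639, -0, 72.044, -1.146], TCP at [205.679, 536.972, 213.976] pointing down, gripper open.
Joint ranges: [-177.97, 177.97], [-48.28, 115.42], [12.27, 149.76], [-77.06, 257.06], [2.81, 150.46], [-146.56, 146.56]. Speed limits (degrees/s): [147.25, 147.25, 180, 180, 180, 180].

## Interface

Orientations are given as [roll, pitch, yaw] about the fixed x, y, z axes, in that order (R = Rz(yaw) Ry(pitch) Rx(roll)).
In Python, from workcell import state, imaging, job, env gives the robot as it stands.
- The arm moves only by the shell command python3 -m pendant 'ROWS' [FORCE]. ROWS is JSON, a list of rows, each an object with "delta_pos": the shift along the tool's x, y, z in cm, a list of three; "twist": the turn, a rotation vector about the tool's x, y, z in degrees, a list of three; "grip": the opening in per cent of the stroke, from 0 (shut) to 100 (fully open). In form: [{"delta_pos": [tx, ty, tz], "twist": [wx, wy, wz], "grip": grip}, ...]. A call has exactly 5 rows; each row is the pose to reach, as a shift and turn from the pose commanded when the call began, along the tool's axes at that moment; what a row does not reach only later rows make up. A row lasts 1/10 s, in which the tool goes at most 50 mm and 8.59 degrees, less where a joint would pass 70% of its speed; a pose out of reach is approached as far as the arm can. A call with a gripper value outside its range is refused whole. The fingers move at their own pace and stop on an object; FORCE is the grip in N (left out, the last holds). Time passes only in rows, so rows that repeat a pose let the fingers close, or fill a call up. It gives the time, the measured TCP pose, the force and the opening at its end, in the units of the state.
- state(): the state, without advancing time (a new reading comes with each control period).
- imaging.grab_frame(name): name is "scene" or "top"; returns (picture, depth): 480x640x3 uint8, red, green, blue; 480x640 float32, mm along the optical axis (not along the pixel's ray), 0 where there is no reading.
- imaging.camera_info(name): a dict with "fx", "fy", "cx", "cy" (pixels), "R" (3x3) and "t" (3): a world point X has camera coordinates R X + t. Camera axes: x right, y down, z forward; pixel columns grow to the right and rows downward; lengths in mm; the calibration is good to about 2 mm. A picture is of the moment at which its call begins. camera_info takes no time and is no camera call.
- job.job_done(): hands the job in, once; it reports no verdict.
The state is a dict: "time_s": time; "qpos": joint angles; "qvel": joint speeds; "effort": joint torques, N m; "ee_pos": TCP position; "ee_rot": TCP orientation; "force": force on the tool from outside, world axes, zero at the start; "torque": the same for the moment, N m; "gripper_width": finger opening in mm.
Only numpy, scipy, OpenCV 4.12 (cv2) and the standard library are available. Lean on these libraries where they do the work, as an engineer would, in place of code of your own. Each camera call takes 0.05 s, during which the arm holds its last target.

## Task

Open the lockbox on the bench: its dial has slipped on its spindle, so count marks (twelve to a turn) from its stop instead. Using the upright post on the dial, turn clockwise until it comes gently against the springy stop, then from there anticlockwise fourteen marks (one full turn and two more), clockwise nine marks, and anticlockwise three marks. Then draw the bolt back towards the dial as far as it goes, without forcing anything, so that the lid springs open; let go, and leave the other things round the box where they lie.

Things in the scene. Friction and masses are not known exactly. Their poses are not given: they have to be found in the camera images.
- lockbox: Grey steel lockbox fixed to the bench, 275 mm (its y) x 130 mm (its x), flat top 55 mm above the bench; place and yaw vary. Origin on the bench under the bolt's grip when the bolt is shut; z up. Along its y: the dial on the -y side (robot's right at yaw 0), the lid on the +y side (y 15 to 125 mm), the bolt between.
- dial_axis (a point): Point on the dial's upright turning axis, 85 mm above the bench, at (0, -95, 85) mm in the lockbox frame. Clockwise is as seen from above. Each of the three counted turns should end within 8 degrees of its place, measured from where the stop is first touched.
- dial: Black disc of 41 mm radius, its top 66 mm above the bench, with twelve raised marks 30 degrees apart. Origin on its axis at the bench, its x axis towards the post. It stays where it is left. While moving it costs 1 N at the post, up to 4 N (more when fast) once the lock's two hidden loose wheels are dragged along (each after 165 degrees of play). Anticlockwise beyond 1.7 turns from the stop it meets a hard end: not needed.
- dial_post (a point): Upright round steel post on the dial, 12 mm thick, 30 mm from the dial's axis, from 66 to 102 mm above the bench; it spins freely about its own axis, so it can be held and led round in a circle without turning the hand. This point is on its axis, 85 mm above the bench. Where it starts varies and says nothing of where the stop is.
- clear_stop: The springy stop, hidden in the case (origin on the dial's axis at the bench): only felt. Met turning clockwise, 110 to 210 degrees from the start. Pressed, it gives: from first touch the push at the post rises 4.4 N per mm of the post's travel; over 25 N (40 N on the stop) breaks it. Let go, it springs the dial back to within 4 degrees of first touch. Count from first touch, not from where the post was pressed to.
- bolt_grip (a point): Middle of the bolt's upright steel grip, a fin 14 mm (lockbox x) x 18 mm (lockbox y) that stands from 58 to 98 mm above the bench; this point is 80 mm above the bench. It slides towards the dial, along the lockbox's -y.
- bolt (a joint): Travel of the bolt in m: 0 shut, 0.020 fully drawn (towards the dial, lockbox -y). It takes about 2 to 3 N; with a wrong combination it stops dead after about 3 mm.
- bolt_fence: Upright pin 6 mm thick fixed to the bolt inside the case (hidden; origin 63 mm from the bolt grip towards the dial, at bench height), which enters the gates of the lock's wheels when the combination is right. Pressing it against the wheels with more than 20 N bends it.
- lid (a joint): Opening of the sprung lid in rad: about 0.02 when shut and held by the bolt; it springs to about 0.5 by itself once the bolt is drawn more than about 12 mm. Its free edge is the one beside the bolt, its hinge at the far +y edge.
- loose_driver: Screwdriver with amber handle, 154 mm, lying loose in front of the box; to be left alone. Origin under its middle.
- loose_flange: White plastic stem flange, 48 mm wide and 41 mm high, standing loose beyond the dial end of the box; to be left alone. Origin under its middle.
- loose_arm: Small white plastic link, 63 x 20 x 7 mm, lying loose behind the box; to be left alone. Origin under its middle.
- loose_key: Black hex key, 79 x 28 x 7 mm, lying loose in front of the box; to be left alone. Origin under its middle.

How it is judged:
By the outcome, as a careful person would: the job done as asked, in the order asked, and still so for the second after the job is handed in, with the robot touching nothing.
It also fails if it takes over 72 s, if anything falls off the work surface, if the arm or the gripper's body presses on something with over 40 N, if the wrist force passes 120 N, or if a joint passes its speed limit or range.

## Working session

There is one attempt and no reset: what is moved stays moved. The work goes in short steps, Python scripts to look and compute and a shell command to move; the robot and the scene stay as the last step left them, time stands still between calls to the robot, and variables do not carry over. Pictures are saved under pics/ and viewed, and the job is handed in when it is done.

```bash
ls; mkdir -p pics
python3 - <<'E'
from workcell import state, imaging, job, env
import cv2
print(state()); print(env.grip_depth)
for n in("scene","top"):
    p,d=imaging.grab_frame(n); cv2.imwrite(f"pics/{n}0.png",p[:,:,::-1]); 
    import numpy as np; np.save(f"pics/{n}0.npy",d)
    print(imaging.camera_info(n))
E
```

```text
pics
{'time_s': 0.0, 'qpos': array([ 6.78953385e+01,  1.83513050e+01,  8.97078349e+01, -3.32583759e-04,
        7.20435422e+01, -1.14506801e+00]), 'qvel': array([ 0.01109942,  0.12916684,  0.05367579, -0.02961942, -0.11623382,
        0.0325675 ]), 'effort': array([ 1.75424437e-03, -4.12467098e+01, -2.31976998e+01,  7.28501240e-02,
        4.57580318e-02, -1.70894086e-04]), 'ee_pos': array([205.48131884, 536.47720657, 213.11397298]), 'ee_rot': array([-9.01026679e+01,  1.73584844e-03, -2.09594922e+01]), 'force': array([-0.49773954,  0.25304013,  0.2288556 ]), 'torque': array([0.02028797, 0.02357693, 0.03585619]), 'gripper_width': 91.17520693264764}
18.8
{'fx': 445.1158423741706, 'fy': 445.1158423741706, 'cx': 311.9832020040064, 'cy': 237.7724556618577, 'R': array([[ 0.80624787, -0.59123872,  0.02002879],
       [-0.34142861, -0.492707  , -0.80041634],
       [ 0.48310545,  0.63849557, -0.59910978]]), 't': array([-406.74891201,  277.04163604,  592.26782479])}
{'fx': 560.0164343930163, 'fy': 560.0164343930163, 'cx': 317.84456925737766, 'cy': 235.02103188504987, 'R': array([[ 0.02530965, -0.99959478, -0.01302693],
       [-0.99055763, -0.02332019, -0.13509902],
       [ 0.13474048,  0.01632324, -0.99074646]]), 't': array([ 52.43155508, 568.69177202, 897.542982  ])}
```

View pics/scene0.png

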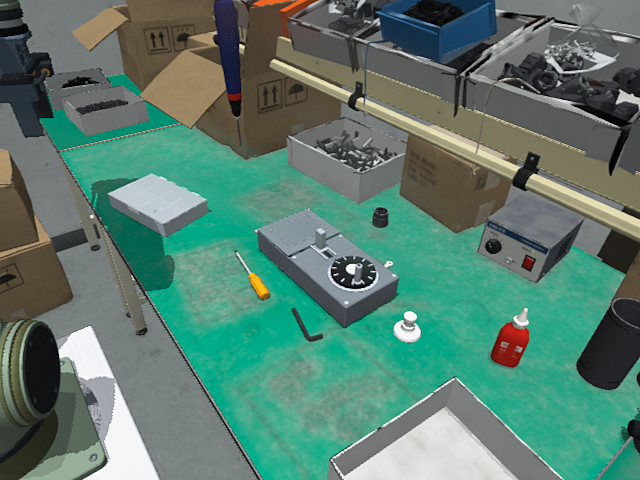

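View pics/top0.png

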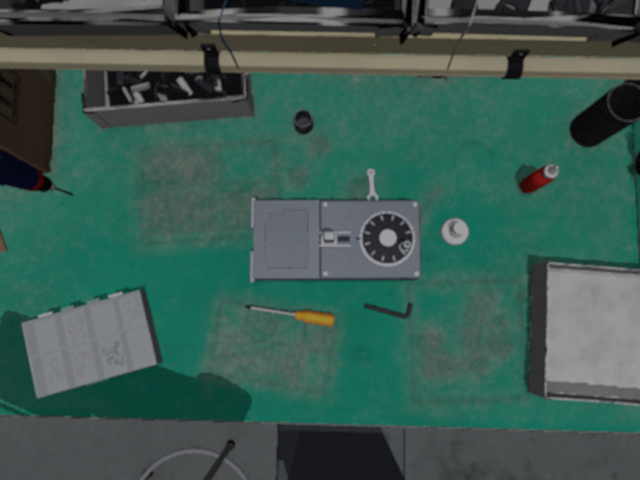

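```bash
cat > h.py <<'E'
import numpy as np, cv2
from workcell import state, imaging, job, env
def back(n,u,v,z):
    c=imaging.camera_info(n);R=np.array(c['R']);t=np.array(c['t'])
    r=R.T@np.array([(u-c['cx'])/c['fx'],(v-c['cy'])/c['fy'],1]);o=-R.T@t
    return o+r*(z-o[2])/r[2]
def proj(n,X):
    c=imaging.camera_info(n);p=np.array(c['R'])@np.array(X)+c['t']
    return c['fx']*p[0]/p[2]+c['cx'],c['fy']*p[1]/p[2]+c['cy']
def cloud(n,d):
    c=imaging.camera_info(n);v,u=np.mgrid[:480,:640]
    P=np.stack([(u-c['cx'])/c['fx']*d,(v-c['cy'])/c['fy']*d,d],-1)
    return (P-c['t'])@np.array(c['R'])
E
python3 - <<'E'
from h import *
a=cv2.imread('pics/top0.png')[190:290,240:440];cv2.imwrite('pics/topz.png',cv2.resize(a,(800,400),interpolation=cv2.INTER_CUBIC))
a=cv2.imread('pics/scene0.png')[200:330,250:410];cv2.imwrite('pics/scenez.png',cv2.resize(a,(738,600),interpolation=cv2.INTER_CUBIC))
for n in('top','scene'):
    d=np.load(f'pics/{n}0.npy');W=cloud(n,d)
    m=(abs(W[...,2]-55)<5)&(W[...,0]>350)&(W[...,0]<700)&(abs(W[...,1])<250)&(d>0)
    m=cv2.morphologyEx(m.astype(np.uint8),cv2.MORPH_OPEN,np.ones((3,3)))
    k,l,s,_=cv2.connectedComponentsWithStats(m);i=1+np.argmax(s[1:,4]);print(s[i])
    P=W[l==i];print(P.mean(0));print(cv2.minAreaRect(P[:,:2].astype(np.float32)))
    q=(d>0)&(W[...,2]>72)&(W[...,2]<110)&(abs(W[...,0]-P[:,0].mean())<60)&(abs(W[...,1]-P[:,1].mean())<130)
    k,l,s,c=cv2.connectedComponentsWithStats(q.astype(np.uint8))
    for i in range(1,k):
        Q=W[l==i];print(s[i],Q.mean(0),Q.min(0),Q.max(0))
E
```

```text
[ 320  201  101   78 5538]
[558.68451719 -10.12545668  55.29392058]
((560.6953735351562, -19.167098999023438), (128.383544921875, 163.1366424560547), 1.4252898693084717)
[323 232  12  11 120] [557.31209465  48.6827081   95.13849302] [551.33209714  39.82341121  72.51218495] [564.70267266  57.32800454 101.71114922]
[387 235   1   1   1] [565.39875666 -45.55697924  72.006278  ] [565.39875666 -45.55697924  72.006278  ] [565.39875666 -45.55697924  72.006278  ]
[390 234   1   1   1] [567.13747733 -50.36496524  72.00723482] [567.13747733 -50.36496524  72.00723482] [567.13747733 -50.36496524  72.00723482]
[394 235   1   1   1] [565.66062435 -56.80237084  72.02732415] [565.66062435 -56.80237084  72.02732415] [565.66062435 -56.80237084  72.02732415]
[395 237   1   1   1] [562.44363628 -58.42459682  72.07761666] [562.44363628 -58.42459682  72.07761666] [562.44363628 -58.42459682  72.07761666]
[383 240   1   1   1] [557.07374024 -39.16115153  72.45102416] [557.07374024 -39.16115153  72.45102416] [557.07374024 -39.16115153  72.45102416]
[401 241  10  10  68] [545.97956132 -71.51005918  96.9179086
[... 425 characters left out ...]
72.83817578] [552.51016278 -53.59095239  72.83817578] [552.51016278 -53.59095239  72.83817578]
[366 244   1   1   1] [549.99294443 -11.98428648  72.1042298 ] [549.99294443 -11.98428648  72.1042298 ] [549.99294443 -11.98428648  72.1042298 ]
[ 259  209  138   99 4900]
[549.51720158  33.79198951  55.08892874]
((557.6715087890625, 37.532379150390625), (134.5272979736328, 277.09295654296875), 0.7316710352897644)
[315 228  11  16 138] [554.07416397  46.22262564  87.17757312] [548.81742246  39.51203668  72.27469524] [565.15745554  57.7052986   98.50525324]
[354 263   8  17 113] [543.12833393 -74.20169908  89.17373471] [539.09763747 -79.15468849  72.00452291] [551.81116385 -66.56754602 102.92771781]
```

View pics/topz.png

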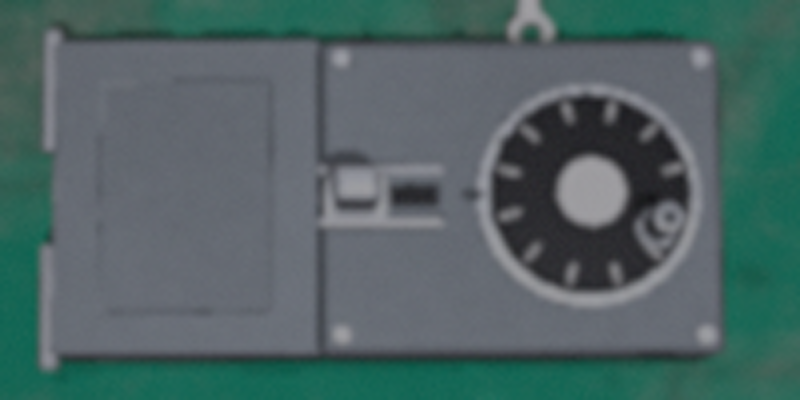

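View pics/scenez.png

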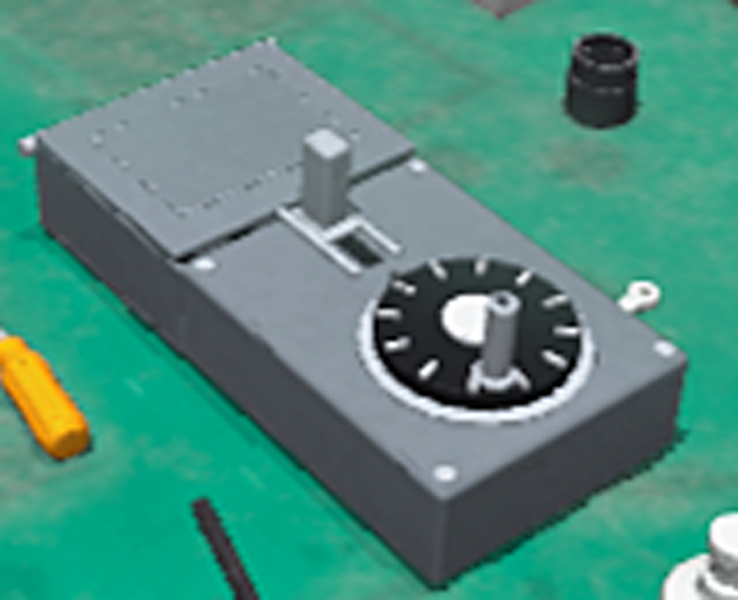

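Run:
```python
from h import *
f=lambda u,v,z:back('top',240+u/4-.375,190+v/4-.375,z).round(1)
for n,u,v,z in [('fin',356,184,98),('dial',590,194,60),('dial66',590,194,66),('post',667,217,102),('s1',342,57,57),('s2',342,334,57),('s3',702,57,57),('s4',707,334,57),('cTR',718,42,55),('cBR',718,354,55),('cTL',55,41,55),('cBL',55,354,55)]: print(n,f(u,v,z))
g=lambda u,v,z:back('scene',250+u*160/738-.4,200+v*130/600-.4,z).round(1)
for n,u,v,z in [('fin',327,142,98),('dial66',482,337,66),('post',502,302,102),('sA',415,167,57),('sB',205,264,57),('sC',664,349,57),('sD',444,473,57)]: print(n,g(u,v,z))
```

```text
fin [558.7  48.4  98. ]
dial [561.9 -47.1  60. ]
dial66 [561.1 -46.5  66. ]
post [548.  -72.5 102. ]
s1 [617.   55.3  57. ]
s2 [502.6  52.6  57. ]
s3 [620.4 -93.   57. ]
s4 [506.2 -95.2  57. ]
cTR [627.2 -99.9  55. ]
cBR [ 498.4 -100.    55. ]
cTL [621.4 174.5  55. ]
cBL [491.8 169.2  55. ]
fin [555.6  46.1  98. ]
dial66 [555.1 -54.5  66. ]
post [544.6 -73.7 102. ]
sA [611.1  54.2  57. ]
sB [499.3  51.5  57. ]
sC [615.9 -93.   57. ]
sD [502.8 -95.7  57. ]
```

```bash
cat >> h.py <<'E'
from scipy.spatial.transform import Rotation as Ro
def plan(target,yaw=None,rot=None):
    s=state();R0=Ro.from_euler('xyz',s['ee_rot'],degrees=True)
    d=R0.inv().apply(np.array(target)-s['ee_pos'])/10
    R1=Ro.from_euler('xyz',[-90,0,yaw if yaw is not None else s['ee_rot'][2]],degrees=True)
    return d.round(3),np.degrees((R0.inv()*R1).as_rotvec()).round(2)
E
python3 -c "
from h import *
print(plan([546.3,-73,160],-88.6))"
```

```text
(array([ 53.626,   5.391, -44.724]), array([8.000e-02, 6.764e+01, 5.000e-02]))
```

```bash
python3 -m pendant '[{"delta_pos":[53.6,3,-44.7],"twist":[0,67.6,0],"grip":36},{"delta_pos":[53.6,3,-44.7],"twist":[0,67.6,0],"grip":36},{"delta_pos":[53.6,3,-44.7],"twist":[0,67.6,0],"grip":36},{"delta_pos":[53.6,3,-44.7],"twist":[0,67.6,0],"grip":36},{"delta_pos":[53.6,3,-44.7],"twist":[0,67.6,0],"grip":36}]' 20; python3 -c "
from h import *
print(state()['force'],plan([546.3,-73,160],-88.6))"
```

```text
time_s: 0.6
ee_pos: [327.9, 317.1, 202.9]
ee_rot: [-90.0, -0.0, -64.2]
force: [1.8, -0.8, -0.4]
gripper_width: 54.1
[ 1.84551705 -0.79474762 -0.36914223] (array([44.62 ,  4.299,  2.716]), array([1.000e-02, 2.436e+01, 1.000e-02]))
```

```bash
python3 -m pendant '[{"delta_pos":[44.6,4,2.7],"twist":[0,24.4,0],"grip":36},{"delta_pos":[44.6,4,2.7],"twist":[0,24.4,0],"grip":36},{"delta_pos":[44.6,4,2.7],"twist":[0,24.4,0],"grip":36},{"delta_pos":[44.6,4,2.7],"twist":[0,24.4,0],"grip":36},{"delta_pos":[44.6,4,2.7],"twist":[0,24.4,0],"grip":36}]' 20; python3 -c "
from h import *
print(plan([546.3,-73,160],-88.6))"
```

```text
time_s: 1.1
ee_pos: [450.8, 100.3, 180.7]
ee_rot: [-90.0, 0.0, -88.3]
force: [1.8, 0.3, -0.3]
gripper_width: 32.8
(array([17.605,  2.063,  9.047]), array([-0.  ,  0.26, -0.01]))
```

```bash
python3 -m pendant '[{"delta_pos":[16,1.8,8.2],"twist":[0,0,0],"grip":36},{"delta_pos":[16,1.8,8.2],"twist":[0,0,0],"grip":36},{"delta_pos":[16,1.8,8.2],"twist":[0,0,0],"grip":36},{"delta_pos":[16,1.8,8.2],"twist":[0,0,0],"grip":36},{"delta_pos":[16,1.8,8.2],"twist":[0,0,0],"grip":36}]' 20
python3 - <<'E'
from h import *
for n in("scene","top"):
    p,d=imaging.grab_frame(n); cv2.imwrite(f"pics/{n}1.png",p[:,:,::-1]); np.save(f"pics/{n}1.npy",d)
print(state())
print(plan([546.3,-73,120],-88.6))
a=cv2.imread('pics/scene1.png')[150:350,230:430];cv2.imwrite('pics/s1z.png',cv2.resize(a,(600,600),interpolation=cv2.INTER_CUBIC))
E
```

```text
time_s: 1.6
ee_pos: [538.2, -58.5, 161.8]
ee_rot: [-90.0, -0.0, -88.6]
force: [-0.5, 1.1, 0.2]
gripper_width: 32.7
{'time_s': 1.7, 'qpos': array([-7.14226231e+00,  1.74056484e+01,  9.88598346e+01,  3.48042129e-02,
        6.38455921e+01, -8.74044580e+00]), 'qvel': array([ 1.77749406, -1.16957804,  0.88386542,  0.10790396,  0.14442844,
       -0.04004951]), 'effort': array([-1.04667384e+00, -3.81028605e+01, -2.20547676e+01, -1.77046470e-02,
       -3.00109049e-02, -1.07856697e-02]), 'ee_pos': array([536.44049753, -55.4446758 , 162.20703536]), 'ee_rot': array([-9.01050466e+01,  4.77277778e-02, -8.84172320e+01]), 'force': array([ 0.3785055 , -0.24445921,  0.02637786]), 'torque': array([-0.06215423,  0.03649109, -0.02877698]), 'gripper_width': 32.83689937354047}
(array([1.786, 4.217, 0.945]), array([ 0.11,  0.18, -0.05]))
```

View pics/s1z.png

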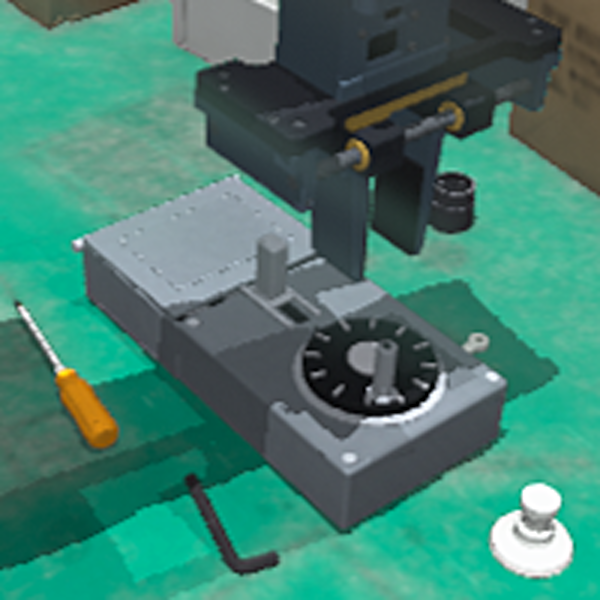

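```bash
python3 -m pendant '[{"delta_pos":[1.75,1,0.95],"twist":[0,0,0],"grip":36},{"delta_pos":[1.75,2.5,0.95],"twist":[0,0,0],"grip":36},{"delta_pos":[1.75,4.2,0.95],"twist":[0,0,0],"grip":36},{"delta_pos":[1.75,4.2,0.95],"twist":[0,0,0],"grip":36},{"delta_pos":[1.75,4.2,0.95],"twist":[0,0,0],"grip":36}]' 20
python3 - <<'E'
from h import *
for n in("scene","top"):
    p,d=imaging.grab_frame(n); cv2.imwrite(f"pics/{n}2.png",p[:,:,::-1]); np.save(f"pics/{n}2.npy",d)
print(state())
print(plan([546.3,-73,76],-88.6))
a=cv2.imread('pics/scene2.png')[180:310,290:430];b=cv2.imread('pics/top2.png')[170:290,330:460]
cv2.imwrite('pics/z2.png',np.hstack([cv2.resize(a,(400,400),interpolation=cv2.INTER_CUBIC),cv2.resize(b,(400,400),interpolation=cv2.INTER_CUBIC)]))
E
```

```text
time_s: 2.2
ee_pos: [546.9, -72.0, 120.9]
ee_rot: [-90.0, 0.0, -88.3]
force: [-1.1, 0.8, 0.2]
gripper_width: 32.6
{'time_s': 2.3, 'qpos': array([-8.70875466e+00,  2.05401470e+01,  1.00575752e+02,  1.08963485e-03,
        5.87888736e+01, -1.04224130e+01]), 'qvel': array([-0.13767299, -0.19637484, -0.26523709, -0.00277523,  0.04205344,
        0.08536854]), 'effort': array([ 3.85146181e-03, -4.01489711e+01, -2.02345526e+01,  5.80635353e-02,
        6.10054820e-02, -1.81397318e-03]), 'ee_pos': array([547.55578626, -72.23377978, 121.74791974]), 'ee_rot': array([-8.99061748e+01, -1.63095686e-02, -8.82869189e+01]), 'force': array([ 0.59064583, -1.01477798, -0.03246154]), 'torque': array([-0.08062354,  0.05284069,  0.07352255]), 'gripper_width': 32.962651092062444}
(array([ 0.072,  4.575, -0.135]), array([-0.09,  0.31,  0.02]))
```

View pics/z2.png

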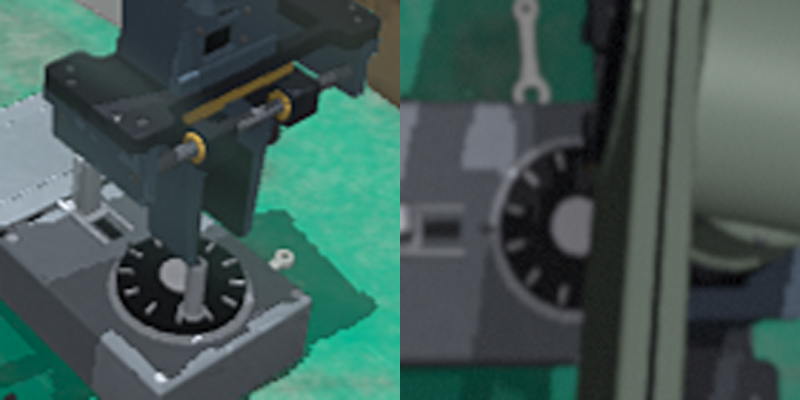

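```bash
python3 -m pendant '[{"delta_pos":[0,1,-0.1],"twist":[0,0,0],"grip":36},{"delta_pos":[0,2,-0.1],"twist":[0,0,0],"grip":36},{"delta_pos":[0,3,-0.1],"twist":[0,0,0],"grip":36},{"delta_pos":[0,3.6,-0.1],"twist":[0,0,0],"grip":36},{"delta_pos":[0,3.6,-0.1],"twist":[0,0,0],"grip":36}]' 20;python3 -m pendant '[{"delta_pos":[0,0.3,0],"twist":[0,0,0],"grip":36},{"delta_pos":[0,0.7,0],"twist":[0,0,0],"grip":36},{"delta_pos":[0,0.9,0],"twist":[0,0,0],"grip":36},{"delta_pos":[0,0.9,0],"twist":[0,0,0],"grip":36},{"delta_pos":[0,0.9,0],"twist":[0,0,0],"grip":36}]' 20
python3 - <<'E'
from h import *
for n in("scene",):
    p,d=imaging.grab_frame(n); cv2.imwrite(f"pics/{n}3.png",p[:,:,::-1])
print(state()['force'],state()['ee_pos'])
a=cv2.imread('pics/scene3.png')[220:320,300:420]
cv2.imwrite('pics/z3.png',cv2.resize(a,(600,500),interpolation=cv2.INTER_CUBIC))
E
```

```text
time_s: 2.8
ee_pos: [545.1, -72.3, 83.5]
ee_rot: [-90.2, 0.0, -88.3]
force: [-1.0, 0.6, 0.1]
gripper_width: 32.8
time_s: 3.3
ee_pos: [546.1, -72.5, 76.0]
ee_rot: [-90.0, 0.0, -88.3]
force: [0.1, 0.3, -0.1]
gripper_width: 33.1
[-0.41853891  0.53247522 -0.25111987] [546.11060112 -72.45569091  76.06596841]
```

View pics/z3.png

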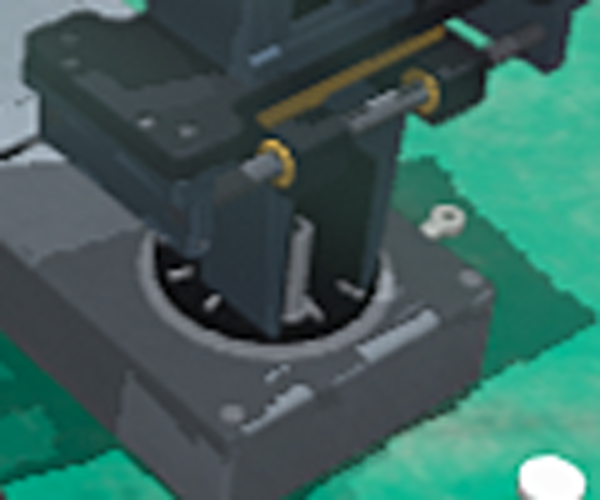

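```bash
python3 -m pendant '[{"delta_pos":[0,0,0],"twist":[0,0,0],"grip":24},{"delta_pos":[0,0,0],"twist":[0,0,0],"grip":18},{"delta_pos":[0,0,0],"twist":[0,0,0],"grip":14},{"delta_pos":[0,0,0],"twist":[0,0,0],"grip":10},{"delta_pos":[0,0,0],"twist":[0,0,0],"grip":8}]' 5;python3 -m pendant '[{"delta_pos":[0,0,0],"twist":[0,0,0],"grip":6},{"delta_pos":[0,0,0],"twist":[0,0,0],"grip":6},{"delta_pos":[0,0,0],"twist":[0,0,0],"grip":6},{"delta_pos":[0,0,0],"twist":[0,0,0],"grip":6},{"delta_pos":[0,0,0],"twist":[0,0,0],"grip":6}]' 20
python3 - <<'E'
from h import *
for n in("scene",):
    p,d=imaging.grab_frame(n); cv2.imwrite(f"pics/{n}4.png",p[:,:,::-1])
print(state()['force'],state()['ee_pos'])
a=cv2.imread('pics/scene4.png')[220:320,300:420]
cv2.imwrite('pics/z4.png',cv2.resize(a,(600,500),interpolation=cv2.INTER_CUBIC))
E
```

```text
time_s: 3.85
ee_pos: [546.2, -72.4, 76.0]
ee_rot: [-90.0, 0.0, -88.3]
force: [0.8, 0.6, 0.9]
gripper_width: 11.7
time_s: 4.35
ee_pos: [546.1, -72.4, 76.0]
ee_rot: [-90.0, 0.0, -88.3]
force: [0.7, 0.2, 0.0]
gripper_width: 11.6
[0.61685284 0.63073024 0.67594653] [546.11092034 -72.42264735  75.97463363]
```

View pics/z4.png

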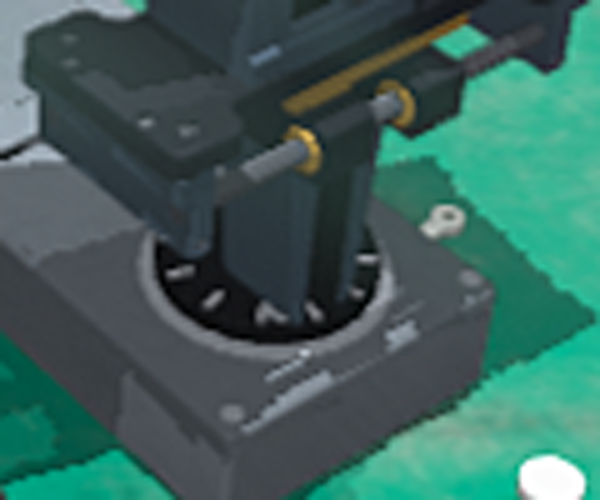

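```bash
cat >> h.py <<'E'
C=np.array([560.4,-46.1])
def circ(a0,angs,C0=None,r=30.,yaw=-88.3):
    "deltas (cm, tool axes) from angle a0 to each angle on circle"
    y=np.radians(yaw);tx=np.array([np.cos(y),np.sin(y)]);tz=np.array([-np.sin(y),np.cos(y)])
    p=lambda a:r*np.array([np.cos(np.radians(a)),np.sin(np.radians(a))])
    for a in angs:
        d=p(a)-p(a0);print(a,[round(d@tx/10,2),0,round(d@tz/10,2)])
def rep(C0=C):
    s=state();v=s['ee_pos'][:2]-C0;n=v/np.hypot(*v);t=np.array([-n[1],n[0]]);f=s['force'][:2]
    print(f"t={s['time_s']:.2f} ang={np.degrees(np.arctan2(v[1],v[0])):.2f} r={np.hypot(*v):.2f} Frad={f@n:.1f} Ftan={f@t:.1f} z={s['ee_pos'][2]:.1f} w={s['gripper_width']:.1f} Fz={s['force'][2]:.1f} pos={s['ee_pos'][:2].round(2)}")
E
python3 -c "
from h import *
rep();circ(-118.5,range(-122,-148,-6))"
```

```text
t=4.40 ang=-118.50 r=29.95 Frad=-0.8 Ftan=0.2 z=76.0 w=11.2 Fz=0.7 pos=[546.11 -72.42]
-122 [np.float64(-0.1), 0, np.float64(-0.16)]
-128 [np.float64(-0.28), 0, np.float64(-0.41)]
-134 [np.float64(-0.5), 0, np.float64(-0.64)]
-140 [np.float64(-0.73), 0, np.float64(-0.85)]
-146 [np.float64(-0.99), 0, np.float64(-1.03)]
```

```bash
sed -i 's/round(d@tx\/10,2),0,round(d@tz\/10,2)/float(round(d@tx\/10,2)),0,float(round(d@tz\/10,2))/' h.py
python3 -m pendant '[{"delta_pos":[-0.1,0,-0.16],"twist":[0,0,0],"grip":6},{"delta_pos":[-0.28,0,-0.41],"twist":[0,0,0],"grip":6},{"delta_pos":[-0.5,0,-0.64],"twist":[0,0,0],"grip":6},{"delta_pos":[-0.73,0,-0.85],"twist":[0,0,0],"grip":6},{"delta_pos":[-0.99,0,-1.03],"twist":[0,0,0],"grip":6}]' 20 ; python3 -c "
from h import *
rep();circ(-146,range(-152,-178,-6));rep()"
```

```text
time_s: 4.9
ee_pos: [535.4, -62.7, 76.0]
ee_rot: [-90.0, -0.0, -88.3]
force: [3.1, 0.8, -1.5]
gripper_width: 11.0
t=4.90 ang=-146.44 r=30.00 Frad=-3.0 Ftan=1.0 z=76.0 w=11.0 Fz=-1.5 pos=[535.4  -62.68]
-152 [-0.27, 0, -0.15]
-158 [-0.56, 0, -0.28]
-164 [-0.86, 0, -0.37]
-170 [-1.17, 0, -0.43]
-176 [-1.48, 0, -0.46]
t=4.90 ang=-146.44 r=30.00 Frad=-3.0 Ftan=1.0 z=76.0 w=11.0 Fz=-1.5 pos=[535.4  -62.68]
```

```bash
python3 -m pendant '[{"delta_pos":[-0.27,0,-0.15],"twist":[0,0,0],"grip":6},{"delta_pos":[-0.56,0,-0.28],"twist":[0,0,0],"grip":6},{"delta_pos":[-0.86,0,-0.37],"twist":[0,0,0],"grip":6},{"delta_pos":[-1.17,0,-0.43],"twist":[0,0,0],"grip":6},{"delta_pos":[-1.48,0,-0.46],"twist":[0,0,0],"grip":6}]' 20 ; python3 -c "
from h import *
rep();circ(-176,range(-182,-208,-6))"
```

```text
time_s: 5.4
ee_pos: [530.4, -48.1, 76.0]
ee_rot: [-90.0, -0.0, -88.3]
force: [2.9, -0.4, -0.6]
gripper_width: 11.3
t=5.40 ang=-176.19 r=30.03 Frad=-2.9 Ftan=0.6 z=76.0 w=11.3 Fz=-0.6 pos=[530.43 -48.1 ]
-182 [-0.31, 0, 0.0]
-188 [-0.63, 0, 0.04]
-194 [-0.93, 0, 0.11]
-200 [-1.23, 0, 0.21]
-206 [-1.51, 0, 0.34]
```

```bash
python3 -m pendant '[{"delta_pos":[-0.31,0,0.01],"twist":[0,0,0],"grip":6},{"delta_pos":[-0.63,0,0.05],"twist":[0,0,0],"grip":6},{"delta_pos":[-0.93,0,0.12],"twist":[0,0,0],"grip":6},{"delta_pos":[-1.23,0,0.22],"twist":[0,0,0],"grip":6},{"delta_pos":[-1.51,0,0.35],"twist":[0,0,0],"grip":6}]' 20 ; python3 -c "
from h import *
rep();circ(-206,range(-210,-228,-4))"
```

```text
time_s: 5.9
ee_pos: [533.3, -32.9, 75.9]
ee_rot: [-90.0, -0.0, -88.3]
force: [1.1, -1.9, 0.9]
gripper_width: 11.5
t=5.90 ang=154.03 r=30.13 Frad=-1.8 Ftan=1.3 z=75.9 w=11.5 Fz=0.9 pos=[533.31 -32.91]
-210 [-0.18, 0, 0.1]
-214 [-0.36, 0, 0.22]
-218 [-0.52, 0, 0.35]
-222 [-0.68, 0, 0.49]
-226 [-0.82, 0, 0.64]
```

```bash
python3 -m pendant '[{"delta_pos":[-0.18,0,0.11],"twist":[0,0,0],"grip":6},{"delta_pos":[-0.36,0,0.23],"twist":[0,0,0],"grip":6},{"delta_pos":[-0.52,0,0.36],"twist":[0,0,0],"grip":6},{"delta_pos":[-0.68,0,0.50],"twist":[0,0,0],"grip":6},{"delta_pos":[-0.82,0,0.65],"twist":[0,0,0],"grip":6}]' 35 ; python3 -c "
from h import *
rep()
for i in range(18): circ(-226-6*i,[-228-6*i,-230-6*i,-232-6*i])"
```

```text
time_s: 6.4
ee_pos: [539.4, -24.5, 75.9]
ee_rot: [-90.0, 0.0, -88.3]
force: [-1.3, -1.3, 2.7]
gripper_width: 11.2
t=6.40 ang=134.18 r=30.15 Frad=-0.1 Ftan=1.8 z=75.9 w=11.2 Fz=2.7 pos=[539.39 -24.48]
-228 [-0.07, 0, 0.08]
-230 [-0.14, 0, 0.16]
-232 [-0.2, 0, 0.24]
-234 [-0.06, 0, 0.09]
-236 [-0.12, 0, 0.17]
-238 [-0.17, 0, 0.26]
-240 [-0.05, 0, 0.09]
-242 [-0.1, 0, 0.18]
-244 [-0.14, 0, 0.28]
-246 [-0.04, 0, 0.1]
-248 [-0.08, 0, 0.19]
-250 [-0.11, 0, 0.29]
-252 [-0.03, 0, 0.1]
-254 [-0.06, 0, 0.2]
-256 [-0.08, 0, 0.3]
-258 [-0.02, 0, 0.1]
-260 [-0.04, 0, 0.21]
-262 [-0.05, 0, 0.31]
-264 [-0.01, 0, 0.1]
-266 [-0.02, 0, 0.21]
-268 [-0.02, 0, 0.31]
-270 [0.0, 0, 0.1]
-272 [0.01, 0, 0.21]
-274 [0.01, 0, 0.31]
-276 [0.01, 0, 0.1]
-278 [0.03, 0, 0.21]
-280 [0.05, 0, 0.31]
-282 [0.02, 0, 0.1]
-284 [0.05, 0, 0.2]
-286 [0.08, 0, 0.3]
-288 [0.03, 0, 0.1]
-290 [0.07, 0, 0.2]
-292 [0.11, 0, 0.29]
-294 [0.04, 0, 0.1]
-296 [0.09, 0, 0.19]
-298 [0.14, 0, 0.28]
-300 [0.05, 0, 0.09]
-302 [0.11, 0, 0.18]
-304 [0.17, 0, 0.26]
-306 [0.06, 0, 0.08]
-308 [0.13, 0, 0.17]
-310 [0.2, 0, 0.25]
-312 [0.07, 0, 0.08]
-314 [0.14, 0, 0.15]
-316 [0.22, 0, 0.22]
-318 [0.08, 0, 0.07]
-320 [0.16, 0, 0.14]
-322 [0.24, 0, 0.2]
-324 [0.09, 0, 0.06]
-326 [0.17, 0, 0.12]
-328 [0.26, 0, 0.17]
-330 [0.09, 0, 0.05]
-332 [0.18, 0, 0.1]
-334 [0.28, 0, 0.14]
```

```bash
python3 -m pendant '[{"delta_pos":[-0.07,0,0.08],"twist":[0,0,0],"grip":6},{"delta_pos":[-0.14,0,0.16],"twist":[0,0,0],"grip":6},{"delta_pos":[-0.2,0,0.24],"twist":[0,0,0],"grip":6},{"delta_pos":[-0.2,0,0.24],"twist":[0,0,0],"grip":6},{"delta_pos":[-0.2,0,0.24],"twist":[0,0,0],"grip":6}]' 35 ; python3 -c "
from h import *
rep()"
```

```text
time_s: 6.9
ee_pos: [542.0, -22.3, 75.9]
ee_rot: [-90.0, 0.0, -88.3]
force: [-0.5, -0.7, 3.2]
gripper_width: 11.1
t=6.90 ang=127.76 r=30.05 Frad=-0.2 Ftan=0.8 z=75.9 w=11.1 Fz=3.2 pos=[542.   -22.34]
```

```bash
python3 -m pendant '[{"delta_pos":[-0.06,0,0.09],"twist":[0,0,0],"grip":6},{"delta_pos":[-0.12,0,0.17],"twist":[0,0,0],"grip":6},{"delta_pos":[-0.17,0,0.26],"twist":[0,0,0],"grip":6},{"delta_pos":[-0.17,0,0.26],"twist":[0,0,0],"grip":6},{"delta_pos":[-0.17,0,0.26],"twist":[0,0,0],"grip":6}]' 35 ; python3 -c "
from h import *
rep()"
```

```text
time_s: 7.4
ee_pos: [544.6, -20.6, 75.9]
ee_rot: [-90.0, 0.0, -88.3]
force: [-1.1, -0.3, 3.1]
gripper_width: 11.0
t=7.40 ang=121.76 r=30.00 Frad=0.3 Ftan=1.1 z=75.9 w=11.0 Fz=3.1 pos=[544.61 -20.59]
```

```bash
python3 -m pendant '[{"delta_pos":[-0.05,0,0.09],"twist":[0,0,0],"grip":6},{"delta_pos":[-0.1,0,0.18],"twist":[0,0,0],"grip":6},{"delta_pos":[-0.14,0,0.28],"twist":[0,0,0],"grip":6},{"delta_pos":[-0.14,0,0.28],"twist":[0,0,0],"grip":6},{"delta_pos":[-0.14,0,0.28],"twist":[0,0,0],"grip":6}]' 35 ; python3 -c "
from h import *
rep()"
```

```text
time_s: 7.9
ee_pos: [547.3, -19.1, 75.9]
ee_rot: [-90.0, 0.0, -88.3]
force: [-1.8, 0.1, 5.1]
gripper_width: 11.1
t=7.90 ang=115.99 r=30.00 Frad=0.9 Ftan=1.6 z=75.9 w=11.1 Fz=5.1 pos=[547.26 -19.14]
```

```bash
python3 -m pendant '[{"delta_pos":[-0.04,0,0.1],"twist":[0,0,0],"grip":6},{"delta_pos":[-0.08,0,0.19],"twist":[0,0,0],"grip":6},{"delta_pos":[-0.11,0,0.29],"twist":[0,0,0],"grip":6},{"delta_pos":[-0.11,0,0.29],"twist":[0,0,0],"grip":6},{"delta_pos":[-0.11,0,0.29],"twist":[0,0,0],"grip":6}]' 35 ; python3 -c "
from h import *
rep()"
```

```text
time_s: 8.4
ee_pos: [550.4, -17.9, 75.9]
ee_rot: [-90.0, 0.0, -88.3]
force: [-1.7, 1.4, 4.0]
gripper_width: 11.4
t=8.40 ang=109.55 r=29.92 Frad=1.9 Ftan=1.1 z=75.9 w=11.4 Fz=4.0 pos=[550.39 -17.91]
```

```bash
python3 -m pendant '[{"delta_pos":[-0.03,0,0.1],"twist":[0,0,0],"grip":6},{"delta_pos":[-0.06,0,0.2],"twist":[0,0,0],"grip":6},{"delta_pos":[-0.08,0,0.3],"twist":[0,0,0],"grip":6},{"delta_pos":[-0.08,0,0.3],"twist":[0,0,0],"grip":6},{"delta_pos":[-0.08,0,0.3],"twist":[0,0,0],"grip":6}]' 35 ; python3 -c "
from h import *
rep()"
```

```text
time_s: 8.9
ee_pos: [553.3, -17.0, 75.9]
ee_rot: [-90.0, 0.0, -88.3]
force: [-1.7, 1.5, 5.2]
gripper_width: 11.1
t=8.90 ang=103.69 r=29.93 Frad=1.8 Ftan=1.3 z=75.9 w=11.1 Fz=5.2 pos=[553.31 -17.02]
```

```bash
python3 -m pendant '[{"delta_pos":[-0.02,0,0.1],"twist":[0,0,0],"grip":6},{"delta_pos":[-0.04,0,0.21],"twist":[0,0,0],"grip":6},{"delta_pos":[-0.05,0,0.31],"twist":[0,0,0],"grip":6},{"delta_pos":[-0.05,0,0.31],"twist":[0,0,0],"grip":6},{"delta_pos":[-0.05,0,0.31],"twist":[0,0,0],"grip":6}]' 35 ; python3 -c "
from h import *
rep()"
```

```text
time_s: 9.4
ee_pos: [556.5, -16.5, 76.0]
ee_rot: [-90.0, 0.0, -88.3]
force: [-1.5, 2.6, 4.6]
gripper_width: 11.1
t=9.40 ang=97.59 r=29.89 Frad=2.8 Ftan=1.2 z=76.0 w=11.1 Fz=4.6 pos=[556.45 -16.47]
```

```bash
python3 -m pendant '[{"delta_pos":[-0.01,0,0.1],"twist":[0,0,0],"grip":6},{"delta_pos":[-0.03,0,0.21],"twist":[0,0,0],"grip":6},{"delta_pos":[-0.04,0,0.31],"twist":[0,0,0],"grip":6},{"delta_pos":[-0.04,0,0.31],"twist":[0,0,0],"grip":6},{"delta_pos":[-0.04,0,0.31],"twist":[0,0,0],"grip":6}]' 35 ; python3 -c "
from h import *
rep()"
```

```text
time_s: 9.9
ee_pos: [559.6, -16.1, 76.0]
ee_rot: [-90.0, 0.0, -88.3]
force: [-0.5, 3.0, 4.1]
gripper_width: 11.3
t=9.90 ang=91.48 r=29.97 Frad=3.0 Ftan=0.4 z=76.0 w=11.3 Fz=4.1 pos=[559.63 -16.14]
```

```bash
python3 -m pendant '[{"delta_pos":[0,0,0.1],"twist":[0,0,0],"grip":6},{"delta_pos":[0.01,0,0.21],"twist":[0,0,0],"grip":6},{"delta_pos":[0.01,0,0.31],"twist":[0,0,0],"grip":6},{"delta_pos":[0.01,0,0.31],"twist":[0,0,0],"grip":6},{"delta_pos":[0.01,0,0.31],"twist":[0,0,0],"grip":6}]' 35 ; python3 -c "
from h import *
rep()"
```

```text
time_s: 10.4
ee_pos: [562.5, -16.1, 75.9]
ee_rot: [-90.0, 0.0, -88.3]
force: [-1.5, 2.4, 5.2]
gripper_width: 11.2
t=10.40 ang=85.91 r=30.04 Frad=2.2 Ftan=1.7 z=75.9 w=11.2 Fz=5.2 pos=[562.54 -16.13]
```

Now at −274 (155° from start); no stop yet.

```bash
python3 -m pendant '[{"delta_pos":[0.01,0,0.1],"twist":[0,0,0],"grip":6},{"delta_pos":[0.03,0,0.21],"twist":[0,0,0],"grip":6},{"delta_pos":[0.05,0,0.31],"twist":[0,0,0],"grip":6},{"delta_pos":[0.05,0,0.31],"twist":[0,0,0],"grip":6},{"delta_pos":[0.05,0,0.31],"twist":[0,0,0],"grip":6}]' 35 ; python3 -c "
from h import *
rep()"
```

```text
time_s: 10.9
ee_pos: [564.6, -16.3, 75.9]
ee_rot: [-90.1, 0.0, -88.3]
force: [-4.5, 2.8, 6.5]
gripper_width: 10.9
t=10.90 ang=81.95 r=30.14 Frad=2.2 Ftan=4.9 z=75.9 w=10.9 Fz=6.5 pos=[564.62 -16.26]
```

```bash
python3 -m pendant '[{"delta_pos":[0.02,0,0.1],"twist":[0,0,0],"grip":6},{"delta_pos":[0.05,0,0.2],"twist":[0,0,0],"grip":6},{"delta_pos":[0.08,0,0.3],"twist":[0,0,0],"grip":6},{"delta_pos":[0.08,0,0.3],"twist":[0,0,0],"grip":6},{"delta_pos":[0.08,0,0.3],"twist":[0,0,0],"grip":6}]' 35 ; python3 -c "
from h import *
rep()"
```

```text
time_s: 11.4
ee_pos: [566.5, -16.5, 75.8]
ee_rot: [-90.3, 0.1, -88.4]
force: [-6.4, 4.5, 8.0]
gripper_width: 10.9
t=11.40 ang=78.30 r=30.20 Frad=3.1 Ftan=7.2 z=75.8 w=10.9 Fz=8.0 pos=[566.52 -16.53]
```

```bash
python3 -m pendant '[{"delta_pos":[0,0,0],"twist":[0,0,0],"grip":6},{"delta_pos":[0,0,0],"twist":[0,0,0],"grip":6},{"delta_pos":[0,0,0],"twist":[0,0,0],"grip":6},{"delta_pos":[0,0,0],"twist":[0,0,0],"grip":6},{"delta_pos":[0,0,0],"twist":[0,0,0],"grip":6}]' 35 ; python3 -c "
from h import *
rep();print(state()['torque'],state()['ee_rot'])"
```

```text
time_s: 11.9
ee_pos: [566.5, -16.5, 75.8]
ee_rot: [-90.3, 0.1, -88.3]
force: [-5.6, 4.2, 7.9]
gripper_width: 11.0
t=11.90 ang=78.31 r=30.21 Frad=3.0 Ftan=6.3 z=75.8 w=11.0 Fz=7.9 pos=[566.52 -16.52]
[ 0.79430498  1.26995914 -0.00801253] [-9.02524777e+01  8.79385417e-02 -8.83471884e+01]
```

```bash
python3 -m pendant '[{"delta_pos":[0.02,0,0.07],"twist":[0,0,0],"grip":6},{"delta_pos":[0.05,0,0.15],"twist":[0,0,0],"grip":6},{"delta_pos":[0.05,0,0.15],"twist":[0,0,0],"grip":6},{"delta_pos":[0.05,0,0.15],"twist":[0,0,0],"grip":6},{"delta_pos":[0.05,0,0.15],"twist":[0,0,0],"grip":6}]' 35 ; python3 -c "
from h import *
rep();print(state()['torque'],state()['ee_rot'])"
```

```text
time_s: 12.4
ee_pos: [567.4, -16.7, 75.8]
ee_rot: [-90.3, 0.1, -88.4]
force: [-7.0, 5.1, 9.1]
gripper_width: 10.9
t=12.40 ang=76.61 r=30.21 Frad=3.4 Ftan=8.0 z=75.8 w=10.9 Fz=9.1 pos=[567.39 -16.71]
[0.85170199 1.50900126 0.01625266] [-90.33190228   0.11823445 -88.35569078]
```

```bash
python3 -c "
from h import *
circ(-289,[-291,-293])"
python3 -m pendant '[{"delta_pos":[0.03,0,0.1],"twist":[0,0,0],"grip":6},{"delta_pos":[0.07,0,0.2],"twist":[0,0,0],"grip":6},{"delta_pos":[0.07,0,0.2],"twist":[0,0,0],"grip":6},{"delta_pos":[0.07,0,0.2],"twist":[0,0,0],"grip":6},{"delta_pos":[0.07,0,0.2],"twist":[0,0,0],"grip":6}]' 35 ; python3 -c "
from h import *
rep();print(state()['torque'],state()['ee_rot'])
for n in('scene','top'):
    p,d=imaging.grab_frame(n); cv2.imwrite(f'pics/{n}5.png',p[:,:,::-1])
a=cv2.imread('pics/scene5.png')[190:310,290:410]
cv2.imwrite('pics/z5.png',cv2.resize(a,(600,600),interpolation=cv2.INTER_CUBIC))
"
```

```text
-291 [0.04, 0, 0.1]
-293 [0.08, 0, 0.19]
time_s: 12.9
ee_pos: [568.7, -16.9, 75.7]
ee_rot: [-90.4, 0.2, -88.4]
force: [-9.0, 6.9, 11.3]
gripper_width: 11.2
t=12.90 ang=74.16 r=30.30 Frad=4.2 Ftan=10.6 z=75.7 w=11.2 Fz=11.3 pos=[568.67 -16.95]
[1.05753754 1.81220328 0.01282919] [-90.42482629   0.16075115 -88.36659624]
```

View pics/z5.png

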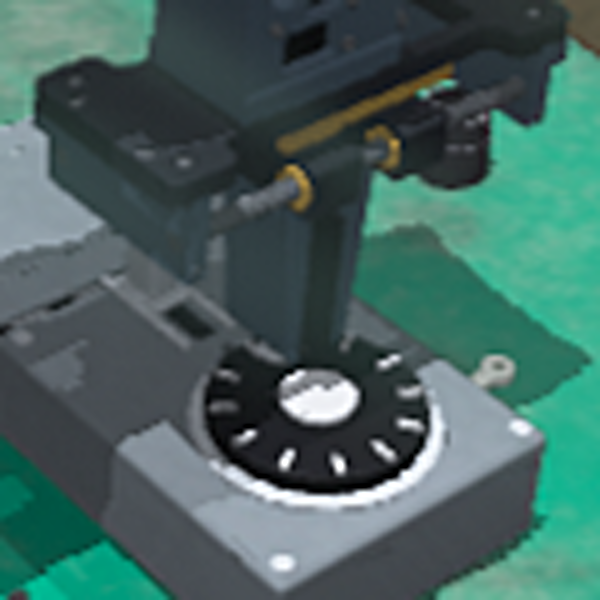

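```bash
python3 -c "
from h import *
circ(-293,[-289]);circ(-289,[-285]);circ(-285,[-282]);circ(-282,[-279]);circ(-279,[-276])"
python3 -m pendant '[{"delta_pos":[-0.04,0,-0.1],"twist":[0,0,0],"grip":6},{"delta_pos":[-0.07,0,-0.2],"twist":[0,0,0],"grip":6},{"delta_pos":[-0.07,0,-0.2],"twist":[0,0,0],"grip":6},{"delta_pos":[-0.07,0,-0.2],"twist":[0,0,0],"grip":6},{"delta_pos":[-0.07,0,-0.2],"twist":[0,0,0],"grip":6}]' 35 ; python3 -c "
from h import *
rep()
"
```

```text
-289 [-0.08, 0, -0.19]
-285 [-0.07, 0, -0.2]
-282 [-0.04, 0, -0.15]
-279 [-0.03, 0, -0.15]
-276 [-0.03, 0, -0.16]
time_s: 13.5
ee_pos: [567.9, -16.8, 75.8]
ee_rot: [-90.3, 0.1, -88.4]
force: [-6.0, 4.3, 8.7]
gripper_width: 10.8
t=13.50 ang=75.69 r=30.21 Frad=2.7 Ftan=6.9 z=75.8 w=10.8 Fz=8.7 pos=[567.87 -16.83]
```

```bash
python3 -m pendant '[{"delta_pos":[-0.04,0,-0.1],"twist":[0,0,0],"grip":6},{"delta_pos":[-0.07,0,-0.2],"twist":[0,0,0],"grip":6},{"delta_pos":[-0.07,0,-0.2],"twist":[0,0,0],"grip":6},{"delta_pos":[-0.07,0,-0.2],"twist":[0,0,0],"grip":6},{"delta_pos":[-0.07,0,-0.2],"twist":[0,0,0],"grip":6}]' 35 ; python3 -c "
from h import *
rep()
"
python3 -m pendant '[{"delta_pos":[-0.02,0,-0.08],"twist":[0,0,0],"grip":6},{"delta_pos":[-0.04,0,-0.15],"twist":[0,0,0],"grip":6},{"delta_pos":[-0.04,0,-0.15],"twist":[0,0,0],"grip":6},{"delta_pos":[-0.04,0,-0.15],"twist":[0,0,0],"grip":6},{"delta_pos":[-0.04,0,-0.15],"twist":[0,0,0],"grip":6}]' 35 ; python3 -c "
from h import *
rep()
"
python3 -m pendant '[{"delta_pos":[-0.02,0,-0.08],"twist":[0,0,0],"grip":6},{"delta_pos":[-0.03,0,-0.15],"twist":[0,0,0],"grip":6},{"delta_pos":[-0.03,0,-0.15],"twist":[0,0,0],"grip":6},{"delta_pos":[-0.03,0,-0.15],"twist":[0,0,0],"grip":6},{"delta_pos":[-0.03,0,-0.15],"twist":[0,0,0],"grip":6}]' 35 ; python3 -c "
from h import *
rep()
"
```

```text
time_s: 14.0
ee_pos: [566.7, -16.6, 75.8]
ee_rot: [-90.2, 0.1, -88.3]
force: [-5.2, 4.2, 8.0]
gripper_width: 11.0
t=14.00 ang=78.01 r=30.17 Frad=3.1 Ftan=6.0 z=75.8 w=11.0 Fz=8.0 pos=[566.67 -16.59]
time_s: 14.5
ee_pos: [565.8, -16.4, 75.9]
ee_rot: [-90.1, 0.0, -88.3]
force: [-2.3, 2.4, 5.8]
gripper_width: 11.1
t=14.50 ang=79.72 r=30.14 Frad=1.9 Ftan=2.7 z=75.9 w=11.1 Fz=5.8 pos=[565.78 -16.44]
time_s: 15.0
ee_pos: [564.9, -16.4, 75.9]
ee_rot: [-90.0, 0.0, -88.3]
force: [-3.9, 3.3, 5.7]
gripper_width: 10.9
t=15.00 ang=81.44 r=30.08 Frad=2.6 Ftan=4.4 z=75.9 w=10.9 Fz=5.7 pos=[564.88 -16.36]
```

```bash
python3 -m pendant '[{"delta_pos":[-0.02,0,-0.08],"twist":[0,0,0],"grip":6},{"delta_pos":[-0.03,0,-0.16],"twist":[0,0,0],"grip":6},{"delta_pos":[-0.03,0,-0.16],"twist":[0,0,0],"grip":6},{"delta_pos":[-0.03,0,-0.16],"twist":[0,0,0],"grip":6},{"delta_pos":[-0.03,0,-0.16],"twist":[0,0,0],"grip":6}]' 35 ; python3 -c "
from h import *
rep()
circ(-276,[-274,-272]);circ(-272,[-270,-268]);circ(-268,[-264,-260])
"
```

```text
time_s: 15.5
ee_pos: [563.7, -16.3, 75.9]
ee_rot: [-90.0, 0.0, -88.3]
force: [-0.5, 2.1, 2.9]
gripper_width: 11.3
t=15.50 ang=83.72 r=30.03 Frad=2.1 Ftan=0.8 z=75.9 w=11.3 Fz=2.9 pos=[563.69 -16.25]
-274 [-0.01, 0, -0.1]
-272 [-0.02, 0, -0.21]
-270 [-0.0, 0, -0.1]
-268 [-0.01, 0, -0.21]
-264 [0.01, 0, -0.21]
-260 [0.03, 0, -0.42]
```

```bash
python3 -m pendant '[{"delta_pos":[-0.01,0,-0.1],"twist":[0,0,0],"grip":6},{"delta_pos":[-0.02,0,-0.21],"twist":[0,0,0],"grip":6},{"delta_pos":[-0.02,0,-0.21],"twist":[0,0,0],"grip":6},{"delta_pos":[-0.02,0,-0.21],"twist":[0,0,0],"grip":6},{"delta_pos":[-0.02,0,-0.21],"twist":[0,0,0],"grip":6}]' 35 ; python3 -c "
from h import *
rep()
"
```

```text
time_s: 16.0
ee_pos: [561.6, -16.2, 76.0]
ee_rot: [-90.0, -0.0, -88.3]
force: [1.0, 1.6, 3.4]
gripper_width: 10.9
t=16.00 ang=87.63 r=29.96 Frad=1.6 Ftan=-1.0 z=76.0 w=10.9 Fz=3.4 pos=[561.64 -16.16]
```

```bash
python3 -m pendant '[{"delta_pos":[0,0,-0.1],"twist":[0,0,0],"grip":6},{"delta_pos":[0,0,-0.21],"twist":[0,0,0],"grip":6},{"delta_pos":[0,0,-0.21],"twist":[0,0,0],"grip":6},{"delta_pos":[0,0,-0.21],"twist":[0,0,0],"grip":6},{"delta_pos":[0,0,-0.21],"twist":[0,0,0],"grip":6}]' 35 ; python3 -c "
from h import *
rep()
"
```

```text
time_s: 16.5
ee_pos: [559.0, -16.2, 75.9]
ee_rot: [-90.0, 0.0, -88.3]
force: [0.0, 1.9, 3.7]
gripper_width: 10.9
t=16.50 ang=92.69 r=29.97 Frad=1.8 Ftan=-0.1 z=75.9 w=10.9 Fz=3.7 pos=[558.99 -16.16]
```

```bash
cat > dial.py <<'E'
from h import *
def rect(img,cx,cy,cam='scene',z=66.5,S=6,H=50):
    n=2*H*S;g=np.arange(n)/S-H
    # rows: x descending (up=+x), cols: y descending (left=+y)
    X=cx-g[:,None]+0*g[None];Y=cy-g[None]+0*g[:,None]
    c=imaging.camera_info(cam);P=np.stack([X,Y,np.full_like(X,z)],-1)@np.array(c['R']).T+c['t']
    u=(c['fx']*P[...,0]/P[...,2]+c['cx']).astype(np.float32);v=(c['fy']*P[...,1]/P[...,2]+c['cy']).astype(np.float32)
    return cv2.remap(img,u,v,cv2.INTER_CUBIC)
if __name__=='__main__':
    p,d=imaging.grab_frame('scene');cv2.imwrite('pics/scene6.png',p[:,:,::-1]);rep()
    o=[rect(cv2.imread(f'pics/scene{k}.png'),557.5,-47.5,S=4) for k in (0,5,6)]
    cv2.imwrite('pics/r.png',cv2.resize(np.hstack(o),(798,266)))
    cv2.imwrite('pics/r0.png',rect(cv2.imread('pics/scene0.png'),557.5,-47.5))
E
python3 dial.py
```

```text
t=16.55 ang=92.62 r=29.98 Frad=2.3 Ftan=0.4 z=75.9 w=11.3 Fz=4.4 pos=[559.03 -16.15]
```

View pics/r.png

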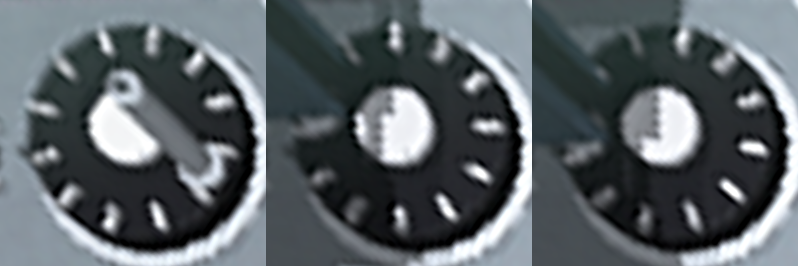

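View pics/r0.png

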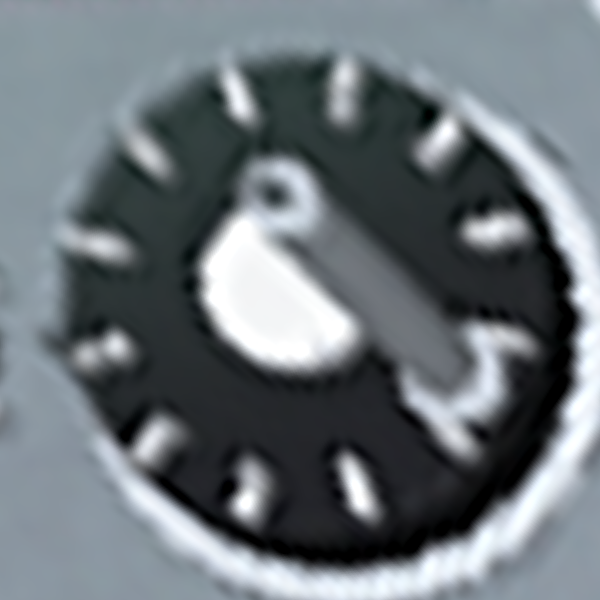

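```bash
cat > phase.py <<'E'
from dial import *
import sys
from scipy.optimize import least_squares
S=6;H=50;CX,CY=557.5,-47.5
def marks(f):
    g=cv2.cvtColor(rect(cv2.imread(f),CX,CY),cv2.COLOR_BGR2GRAY).astype(np.float32)
    t=g-cv2.GaussianBlur(g,(0,0),14)
    n=g.shape[0];yy,xx=np.mgrid[:n,:n]
    bx=H-yy/S; by=H-xx/S   # offsets in world
    bx-=OC[0];by-=OC[1]
    rr=np.hypot(bx,by);m=((t>14)&(rr>28)&(rr<39)).astype(np.uint8)
    k,l,s,c=cv2.connectedComponentsWithStats(m);o=[]
    for i in range(1,k):
        if 60<s[i,4]<900:
            w=(l==i)*np.maximum(t,0);W=w.sum();o.append([(w*bx).sum()/W+OC[0],(w*by).sum()/W+OC[1]])
    return np.array(o)
OC=[0.5,-1.5]
def fit(Q):
    def res(p):
        d=Q-p[:2];a=np.degrees(np.arctan2(d[:,1],d[:,0]));e=(a-p[3]+15)%30-15
        return np.concatenate([np.radians(e)*34,np.hypot(d[:,0],d[:,1])-p[2]])
    b=min((least_squares(res,[OC[0],OC[1],34,p0],loss='soft_l1',f_scale=.7) for p0 in(0,8,15,22)),key=lambda s:s.cost)
    return b
def fitp(Q,c):
    d=Q-np.array(c);a=np.degrees(np.arctan2(d[:,1],d[:,0]))
    best=min((least_squares(lambda p:(a-p[0]+15)%30-15,[p0],loss='soft_l1',f_scale=1.5) for p0 in(0,8,15,22)),key=lambda s:s.cost)
    r=best.fun;return best.x[0]%30,((a-best.x[0]+15)%30-15).round(1)
if __name__=='__main__':
    for k in sys.argv[1:]:
        Q=marks(f'pics/scene{k}.png');b=fit(Q);print(k,len(Q),'free',b.x.round(2),'cost',round(b.cost,2),'fixed',fitp(Q,(0.9,-1.3)))
E
python3 phase.py 0 5 6
```

```text
Traceback (most recent call last):
  File "phase.py", line 30, in <module>
    Q=marks(f'pics/scene{k}.png');b=fit(Q);print(k,len(Q),'free',b.x.round(2),'cost',round(b.cost,2),'fixed',fitp(Q,(0.9,-1.3)))
                                    ~~~^^^
  File "phase.py", line 22, in fit
    b=min((least_squares(res,[OC[0],OC[1],34,p0],loss='soft_l1',f_scale=.7) for p0 in(0,8,15,22)),key=lambda s:s.cost)
  File "phase.py", line 22, in <genexpr>
    b=min((least_squares(res,[OC[0],OC[1],34,p0],loss='soft_l1',f_scale=.7) for p0 in(0,8,15,22)),key=lambda s:s.cost)
           ~~~~~~~~~~~~~^^^^^^^^^^^^^^^^^^^^^^^^^^^^^^^^^^^^^^^^^^^^^^^^^^^
  File "phase.py", line 20, in res
    d=Q-p[:2];a=np.degrees(np.arctan2(d[:,1],d[:,0]));e=(a-p[3]+15)%30-15
      ~^~~~~~
ValueError: operands could not be broadcast together with shapes (0,) (2,)
```

```bash
sed -i 's/60<s\[i,4\]<900/150<s[i,4]<3000/' phase.py
python3 - <<'E'
import phase
from phase import *
g=cv2.cvtColor(rect(cv2.imread('pics/scene0.png'),CX,CY),cv2.COLOR_BGR2GRAY).astype(np.float32)
t=g-cv2.GaussianBlur(g,(0,0),14);print(t.max(),g.shape)
yy,xx=np.mgrid[:600,:600]
rr=np.hypot(H-yy/S-OC[0],H-xx/S-OC[1]);m=((t>14)&(rr>28)&(rr<39)).astype(np.uint8)
k,l,s,c=cv2.connectedComponentsWithStats(m);print(s[:,4])
cv2.imwrite('pics/m.png',m*255)
E
python3 phase.py 0 5 6
```

```text
130.88106 (600, 600)
[341874   1358   1096   1374   1020   1634   1123   4857   1195   1301
   1673   1495]
0 10 free [ 1.33  0.28 33.92 46.89] cost 1.98 fixed (np.float64(17.32710273232099), array([ 3. ,  2.2,  2.2,  1.4,  2. , -0.7, -2.3, -4.3, -3.9, -3. ]))
5 11 free [ 1.4   0.2  33.77 61.56] cost 4.49 fixed (np.float64(1.3060551980320305), array([ 3.3,  3.3,  2.1,  3.1, -4.4,  1.7, -0.1, -1.8, -1.7, -2.6, -2.9]))
6 11 free [ 1.35  0.13 33.78 18.24] cost 3.48 fixed (np.float64(18.357631871696217), array([ 3.1,  2.2,  2.9,  1.3,  2.2,  0.3, -4. , -1.6, -2.5, -2.7, -3.5]))
```

View pics/m.png

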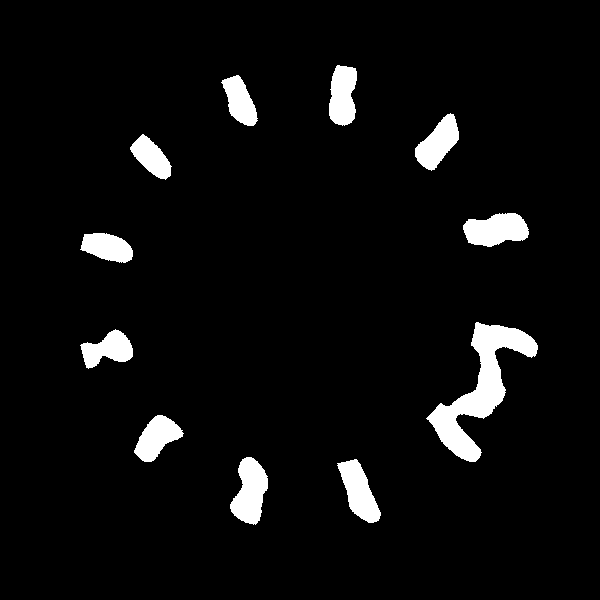

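```bash
cat > meas.py <<'E'
import sys
from phase import *
def meas(tag,n=3):
    F=[];P=[];A=[]
    for i in range(n):
        p,_=imaging.grab_frame('scene');s=state();F.append(s['force']);P.append(s['ee_pos'])
        f=f'pics/scene{tag}_{i}.png';cv2.imwrite(f,p[:,:,::-1]);Q=marks(f)
        b=fit(Q);A.append(((b.x[3]+15)%30,fitp(Q,(1.37,.2))[0]+15,b.x[0],b.x[1]))
    F=np.array(F);P=np.mean(P,0);v=P[:2]-C;n_=v/np.hypot(*v);t=np.array([-n_[1],n_[0]])
    print(f"t={s['time_s']:.2f} tcp={np.degrees(np.arctan2(v[1],v[0])):.2f} r={np.hypot(*v):.2f} Ft={(F[:,:2]@t).round(1)} Fr={(F[:,:2]@n_).mean():.1f} Fz={F[:,2].mean():.1f}")
    print('post phase(mod30) free/fixed',np.array(A).round(2).tolist())
meas(sys.argv[1],int(sys.argv[2]) if len(sys.argv)>2 else 3)
E
python3 -c "
from h import *
circ(-268,[-271,-275]);circ(-275,[-277,-279]);circ(-279,[-281,-283]);circ(-283,[-285,-287]);circ(-287,[-289,-291])
"; python3 meas.py a
```

```text
-271 [0.0, 0, 0.16]
-275 [0.02, 0, 0.37]
-277 [0.01, 0, 0.1]
-279 [0.03, 0, 0.21]
-281 [0.02, 0, 0.1]
-283 [0.05, 0, 0.2]
-285 [0.03, 0, 0.1]
-287 [0.06, 0, 0.2]
-289 [0.04, 0, 0.1]
-291 [0.07, 0, 0.2]
t=16.70 tcp=92.59 r=29.99 Ft=[0.2 0.8 0.5] Fr=2.1 Fz=4.4
post phase(mod30) free/fixed [[3.25, 33.22, 1.35, 0.13], [3.24, 33.21, 1.36, 0.12], [3.25, 33.22, 1.35, 0.13]]
```

```bash
python3 -m pendant '[{"delta_pos":[0,0,0.08],"twist":[0,0,0],"grip":6},{"delta_pos":[0,0,0.16],"twist":[0,0,0],"grip":6},{"delta_pos":[0.01,0,0.27],"twist":[0,0,0],"grip":6},{"delta_pos":[0.02,0,0.37],"twist":[0,0,0],"grip":6},{"delta_pos":[0.02,0,0.37],"twist":[0,0,0],"grip":6}]' 35 >/dev/null; python3 meas.py b
```

```text
t=17.35 tcp=85.73 r=30.07 Ft=[1.6 2.2 2. ] Fr=2.7 Fz=5.6
post phase(mod30) free/fixed [[26.56, 26.52, 1.32, 0.34], [26.55, 26.52, 1.32, 0.33], [26.56, 26.52, 1.32, 0.34]]
```

```bash
python3 -m pendant '[{"delta_pos":[0.01,0,0.1],"twist":[0,0,0],"grip":6},{"delta_pos":[0.03,0,0.21],"twist":[0,0,0],"grip":6},{"delta_pos":[0.03,0,0.21],"twist":[0,0,0],"grip":6},{"delta_pos":[0.03,0,0.21],"twist":[0,0,0],"grip":6},{"delta_pos":[0.03,0,0.21],"twist":[0,0,0],"grip":6}]' 35 >/dev/null; python3 meas.py c
```

```text
t=18.00 tcp=83.41 r=30.14 Ft=[3.7 3.4 3.1] Fr=2.2 Fz=6.5
post phase(mod30) free/fixed [[24.42, 24.46, 1.63, 0.25], [24.42, 24.46, 1.63, 0.25], [24.43, 24.46, 1.62, 0.25]]
```

```bash
python3 -m pendant '[{"delta_pos":[0.02,0,0.1],"twist":[0,0,0],"grip":6},{"delta_pos":[0.05,0,0.2],"twist":[0,0,0],"grip":6},{"delta_pos":[0.05,0,0.2],"twist":[0,0,0],"grip":6},{"delta_pos":[0.05,0,0.2],"twist":[0,0,0],"grip":6},{"delta_pos":[0.05,0,0.2],"twist":[0,0,0],"grip":6}]' 35 >/dev/null; python3 meas.py d
```

```text
t=18.65 tcp=80.93 r=30.17 Ft=[5.7 5.3 4.5] Fr=2.6 Fz=7.8
post phase(mod30) free/fixed [[22.44, 22.42, 1.35, 0.21], [22.45, 22.42, 1.35, 0.21], [22.45, 22.42, 1.35, 0.21]]
```

```bash
python3 -m pendant '[{"delta_pos":[0,0,0],"twist":[0,0,0],"grip":16},{"delta_pos":[0,0,0],"twist":[0,0,0],"grip":22},{"delta_pos":[0,0,0],"twist":[0,0,0],"grip":26},{"delta_pos":[0,0,0],"twist":[0,0,0],"grip":26},{"delta_pos":[0,0,0],"twist":[0,0,0],"grip":26}]' 35 ; python3 meas.py e 2
python3 -c "
import cv2
a=cv2.imread('pics/scenee_1.png')[190:310,290:410]
cv2.imwrite('pics/z6.png',cv2.resize(a,(600,600),interpolation=cv2.INTER_CUBIC))"
```

```text
time_s: 19.15
ee_pos: [567.3, -17.1, 75.7]
ee_rot: [-90.0, -0.0, -88.3]
force: [0.5, 0.1, 0.6]
gripper_width: 23.4
t=19.25 tcp=76.74 r=29.86 Ft=[-0.7 -1. ] Fr=-0.2 Fz=0.2
post phase(mod30) free/fixed [[26.49, 26.46, 1.18, 0.06], [26.49, 26.46, 1.18, 0.06]]
```

View pics/z6.png

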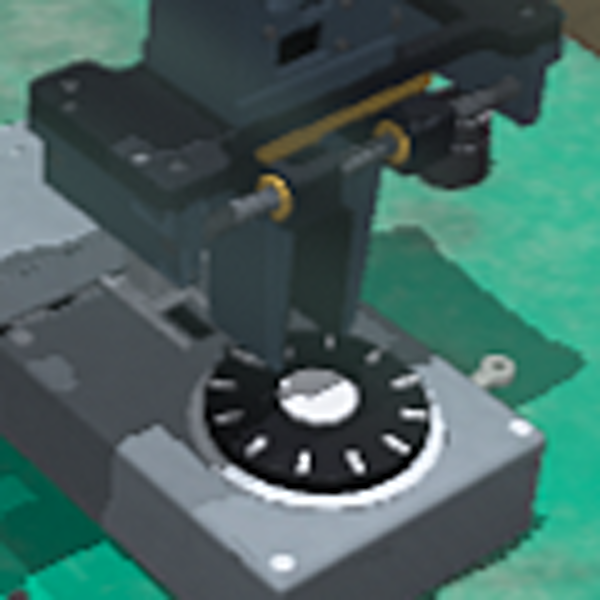

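```bash
python3 -m pendant '[{"delta_pos":[0,0,0],"twist":[0,0,0],"grip":36},{"delta_pos":[0,0,0],"twist":[0,0,0],"grip":36},{"delta_pos":[0,0,-0.2],"twist":[0,0,0],"grip":36},{"delta_pos":[0,0,-0.4],"twist":[0,0,0],"grip":36},{"delta_pos":[0,0,-0.5],"twist":[0,0,0],"grip":36}]' 35 ; python3 meas.py f 2;python3 -c "
from h import *
s=state();print(s['ee_pos'],s['gripper_width'])"
```

```text
time_s: 19.75
ee_pos: [561.7, -17.1, 75.9]
ee_rot: [-90.0, 0.0, -88.3]
force: [-0.8, -0.4, 0.9]
gripper_width: 32.5
t=19.85 tcp=87.40 r=29.08 Ft=[1.1 0.2] Fr=-0.1 Fz=0.4
post phase(mod30) free/fixed [[27.19, 26.89, 0.78, 0.2], [27.18, 26.89, 0.78, 0.19]]
[561.80326201 -17.05100535  75.93876957] 33.20476208561725
```

```bash
python3 -m pendant '[{"delta_pos":[0,0,0.05],"twist":[0,0,0],"grip":20},{"delta_pos":[0,0,0.05],"twist":[0,0,0],"grip":13},{"delta_pos":[0,0,0.05],"twist":[0,0,0],"grip":6},{"delta_pos":[0,0,0.05],"twist":[0,0,0],"grip":6},{"delta_pos":[0,0,0.05],"twist":[0,0,0],"grip":6}]' 25 ; python3 meas.py g 2;python3 -c "
from h import *
s=state();print(s['ee_pos'],s['gripper_width'])
rep(np.array([560.6,-47.05]))
circ(86.9,[91,97,105,115,125]);circ(125,[135,145,155,165,175])"
```

```text
time_s: 20.35
ee_pos: [562.6, -17.0, 75.9]
ee_rot: [-90.0, 0.0, -88.3]
force: [-0.9, -0.3, -0.7]
gripper_width: 11.3
t=20.45 tcp=85.69 r=29.13 Ft=[-0.5  0.3] Fr=0.1 Fz=-0.5
post phase(mod30) free/fixed [[26.47, 26.43, 1.26, 0.32], [26.5, 26.42, 1.22, 0.18]]
[562.59188372 -17.06299857  75.93566962] 11.319245727167276
t=20.45 ang=86.20 r=30.05 Frad=0.1 Ftan=0.3 z=75.9 w=11.3 Fz=-0.7 pos=[562.59 -17.06]
91 [-0.01, 0, -0.21]
97 [0.0, 0, -0.53]
105 [0.07, 0, -0.94]
115 [0.23, 0, -1.44]
125 [0.48, 0, -1.9]
135 [0.32, 0, -0.41]
145 [0.71, 0, -0.76]
155 [1.16, 0, -1.03]
165 [1.65, 0, -1.23]
175 [2.16, 0, -1.33]
```

```bash
sed -i 's/^C=.*/C=np.array([560.6,-47.05])/' h.py; python3 -c "
from h import *
a=86.4
for k in range(10):
    b=a+40*k; circ(b,[b+8,b+16,b+24,b+32,b+40])"
```

```text
94.4 [-0.01, 0, -0.42]
102.4 [0.04, 0, -0.83]
110.4 [0.15, 0, -1.24]
118.4 [0.31, 0, -1.63]
126.4 [0.52, 0, -1.98]
134.4 [0.26, 0, -0.33]
142.4 [0.57, 0, -0.61]
150.4 [0.91, 0, -0.86]
158.4 [1.28, 0, -1.05]
166.4 [1.67, 0, -1.19]
174.4 [0.41, 0, -0.08]
182.4 [0.83, 0, -0.11]
190.4 [1.25, 0, -0.07]
198.4 [1.65, 0, 0.02]
206.4 [2.05, 0, 0.17]
214.4 [0.37, 0, 0.2]
222.4 [0.7, 0, 0.45]
230.4 [1.0, 0, 0.75]
238.4 [1.25, 0, 1.08]
246.4 [1.46, 0, 1.44]
254.4 [0.15, 0, 0.39]
262.4 [0.25, 0, 0.8]
270.4 [0.29, 0, 1.21]
278.4 [0.27, 0, 1.63]
286.4 [0.19, 0, 2.04]
294.4 [-0.13, 0, 0.4]
302.4 [-0.32, 0, 0.77]
310.4 [-0.56, 0, 1.11]
318.4 [-0.84, 0, 1.42]
326.4 [-1.17, 0, 1.69]
334.4 [-0.36, 0, 0.22]
342.4 [-0.74, 0, 0.38]
350.4 [-1.15, 0, 0.49]
358.4 [-1.56, 0, 0.55]
366.4 [-1.98, 0, 0.54]
374.4 [-0.41, 0, -0.06]
382.4 [-0.81, 0, -0.18]
390.4 [-1.19, 0, -0.36]
398.4 [-1.55, 0, -0.58]
406.4 [-1.86, 0, -0.86]
414.4 [-0.28, 0, -0.31]
422.4 [-0.51, 0, -0.66]
430.4 [-0.68, 0, -1.04]
438.4 [-0.81, 0, -1.44]
446.4 [-0.88, 0, -1.86]
454.4 [-0.01, 0, -0.42]
462.4 [0.04, 0, -0.83]
470.4 [0.15, 0, -1.24]
478.4 [0.31, 0, -1.63]
486.4 [0.52, 0, -1.98]
```

```bash
python3 -m pendant '[{"delta_pos":[-0.01,0,-0.42],"twist":[0,0,0],"grip":6},{"delta_pos":[0.04,0,-0.83],"twist":[0,0,0],"grip":6},{"delta_pos":[0.15,0,-1.24],"twist":[0,0,0],"grip":6},{"delta_pos":[0.31,0,-1.63],"twist":[0,0,0],"grip":6},{"delta_pos":[0.52,0,-1.98],"twist":[0,0,0],"grip":6}]' 25 >/dev/null; python3 -c "
from h import *
rep()"
```

```text
t=20.95 ang=126.78 r=30.04 Frad=-0.6 Ftan=-0.7 z=75.9 w=11.5 Fz=-0.9 pos=[542.61 -22.99]
```

```bash
python3 -m pendant '[{"delta_pos":[0.26,0,-0.33],"twist":[0,0,0],"grip":6},{"delta_pos":[0.57,0,-0.61],"twist":[0,0,0],"grip":6},{"delta_pos":[0.91,0,-0.86],"twist":[0,0,0],"grip":6},{"delta_pos":[1.28,0,-1.05],"twist":[0,0,0],"grip":6},{"delta_pos":[1.67,0,-1.19],"twist":[0,0,0],"grip":6}]' 25 >/dev/null; python3 -c "
from h import *
rep()"
```

```text
t=21.45 ang=166.62 r=30.03 Frad=-1.8 Ftan=-1.8 z=75.9 w=11.4 Fz=-0.7 pos=[531.39 -40.1 ]
```

Smooth. Continue round.

```bash
python3 -m pendant '[{"delta_pos":[0.41,0,-0.08],"twist":[0,0,0],"grip":6},{"delta_pos":[0.83,0,-0.11],"twist":[0,0,0],"grip":6},{"delta_pos":[1.25,0,-0.07],"twist":[0,0,0],"grip":6},{"delta_pos":[1.65,0,0.02],"twist":[0,0,0],"grip":6},{"delta_pos":[2.05,0,0.17],"twist":[0,0,0],"grip":6}]' 25 >/dev/null; python3 -c "
from h import *
rep()"
```

```text
t=21.95 ang=-153.39 r=30.05 Frad=-0.6 Ftan=-1.0 z=75.9 w=11.3 Fz=-0.3 pos=[533.73 -60.51]
```

```bash
python3 -m pendant '[{"delta_pos":[0.37,0,0.2],"twist":[0,0,0],"grip":6},{"delta_pos":[0.7,0,0.45],"twist":[0,0,0],"grip":6},{"delta_pos":[1.0,0,0.75],"twist":[0,0,0],"grip":6},{"delta_pos":[1.25,0,1.08],"twist":[0,0,0],"grip":6},{"delta_pos":[1.46,0,1.44],"twist":[0,0,0],"grip":6}]' 25 >/dev/null; python3 -c "
from h import *
rep()"
```

```text
t=22.45 ang=-113.37 r=30.11 Frad=-1.0 Ftan=-1.7 z=75.9 w=10.9 Fz=0.5 pos=[548.66 -74.69]
```

```bash
python3 -m pendant '[{"delta_pos":[0.15,0,0.39],"twist":[0,0,0],"grip":6},{"delta_pos":[0.25,0,0.8],"twist":[0,0,0],"grip":6},{"delta_pos":[0.29,0,1.21],"twist":[0,0,0],"grip":6},{"delta_pos":[0.27,0,1.63],"twist":[0,0,0],"grip":6},{"delta_pos":[0.19,0,2.04],"twist":[0,0,0],"grip":6}]' 25 >/dev/null; python3 -c "
from h import *
rep()"
```

```text
t=22.95 ang=-73.36 r=30.07 Frad=-0.2 Ftan=-2.1 z=75.9 w=11.6 Fz=2.3 pos=[569.21 -75.86]
```

```bash
python3 -m pendant '[{"delta_pos":[-0.13,0,0.4],"twist":[0,0,0],"grip":6},{"delta_pos":[-0.32,0,0.77],"twist":[0,0,0],"grip":6},{"delta_pos":[-0.56,0,1.11],"twist":[0,0,0],"grip":6},{"delta_pos":[-0.84,0,1.42],"twist":[0,0,0],"grip":6},{"delta_pos":[-1.17,0,1.69],"twist":[0,0,0],"grip":6}]' 25 >/dev/null; python3 -c "
from h import *
rep()"
```

```text
t=23.45 ang=-33.03 r=30.17 Frad=-1.0 Ftan=-2.0 z=75.9 w=11.5 Fz=1.8 pos=[585.9 -63.5]
```

```bash
python3 -m pendant '[{"delta_pos":[-0.36,0,0.22],"twist":[0,0,0],"grip":6},{"delta_pos":[-0.74,0,0.38],"twist":[0,0,0],"grip":6},{"delta_pos":[-1.15,0,0.49],"twist":[0,0,0],"grip":6},{"delta_pos":[-1.56,0,0.55],"twist":[0,0,0],"grip":6},{"delta_pos":[-1.98,0,0.54],"twist":[0,0,0],"grip":6}]' 25 >/dev/null; python3 -c "
from h import *
rep()"
```

```text
t=23.95 ang=6.85 r=30.26 Frad=-2.5 Ftan=-2.5 z=75.9 w=11.4 Fz=0.6 pos=[590.64 -43.44]
```

```bash
python3 -m pendant '[{"delta_pos":[-0.41,0,-0.06],"twist":[0,0,0],"grip":6},{"delta_pos":[-0.81,0,-0.18],"twist":[0,0,0],"grip":6},{"delta_pos":[-1.19,0,-0.36],"twist":[0,0,0],"grip":6},{"delta_pos":[-1.55,0,-0.58],"twist":[0,0,0],"grip":6},{"delta_pos":[-1.86,0,-0.86],"twist":[0,0,0],"grip":6}]' 25 >/dev/null; python3 -c "
from h import *
rep()"
```

```text
t=24.45 ang=46.59 r=30.27 Frad=-2.6 Ftan=-2.4 z=75.9 w=11.0 Fz=-1.5 pos=[581.4  -25.06]
```

```bash
python3 -m pendant '[{"delta_pos":[-0.28,0,-0.31],"twist":[0,0,0],"grip":6},{"delta_pos":[-0.51,0,-0.66],"twist":[0,0,0],"grip":6},{"delta_pos":[-0.68,0,-1.04],"twist":[0,0,0],"grip":6},{"delta_pos":[-0.81,0,-1.44],"twist":[0,0,0],"grip":6},{"delta_pos":[-0.88,0,-1.86],"twist":[0,0,0],"grip":6}]' 25 >/dev/null; python3 -c "
from h import *
rep()"
```

```text
t=24.95 ang=85.88 r=30.20 Frad=-2.8 Ftan=-2.4 z=76.0 w=11.1 Fz=-3.0 pos=[562.77 -16.93]
```

```bash
python3 -m pendant '[{"delta_pos":[-0.01,0,-0.42],"twist":[0,0,0],"grip":6},{"delta_pos":[0.04,0,-0.83],"twist":[0,0,0],"grip":6},{"delta_pos":[0.15,0,-1.24],"twist":[0,0,0],"grip":6},{"delta_pos":[0.31,0,-1.63],"twist":[0,0,0],"grip":6},{"delta_pos":[0.52,0,-1.98],"twist":[0,0,0],"grip":6}]' 25 >/dev/null; python3 meas.py h 1; python3 -c "
from h import *
rep();circ(126.4,[131,136,141,144,146])"
```

```text
t=25.50 tcp=127.86 r=30.27 Ft=[-1.1] Fr=-2.7 Fz=-2.9
post phase(mod30) free/fixed [[5.91, 35.78, 1.1, 0.27]]
t=25.50 ang=127.86 r=30.27 Frad=-2.7 Ftan=-1.1 z=75.9 w=11.0 Fz=-2.9 pos=[542.02 -23.15]
131 [0.14, 0, -0.19]
136 [0.32, 0, -0.39]
141 [0.51, 0, -0.57]
144 [0.63, 0, -0.67]
146 [0.72, 0, -0.73]
```

```bash
python3 -c "
from h import *
circ(127.4,[132,137,142,146,148.2])"
python3 -m pendant '[{"delta_pos":[0.14,0,-0.19],"twist":[0,0,0],"grip":6},{"delta_pos":[0.33,0,-0.38],"twist":[0,0,0],"grip":6},{"delta_pos":[0.53,0,-0.56],"twist":[0,0,0],"grip":6},{"delta_pos":[0.70,0,-0.68],"twist":[0,0,0],"grip":6},{"delta_pos":[0.78,0,-0.74],"twist":[0,0,0],"grip":6}]' 25 >/dev/null; python3 meas.py i 3
```

```text
132 [0.15, 0, -0.19]
137 [0.33, 0, -0.38]
142 [0.52, 0, -0.56]
146 [0.69, 0, -0.69]
148.2 [0.78, 0, -0.75]
t=26.15 tcp=147.50 r=30.05 Ft=[-2.5 -1.6 -0.6] Fr=-1.4 Fz=-1.0
post phase(mod30) free/fixed [[27.05, 26.98, 1.19, 0.56], [27.22, 27.21, 1.36, 0.5], [27.23, 27.21, 1.35, 0.5]]
```

```bash
python3 -c "
from h import *
a=147.3
for k in range(7):
    b=a-38*k; circ(b,[b-6 if k==0 else b-8,b-14,b-22,b-30,b-38])"
```

```text
141.3 [-0.25, 0, 0.19]
133.3 [-0.55, 0, 0.48]
125.30000000000001 [-0.8, 0, 0.82]
117.30000000000001 [-1.01, 0, 1.18]
109.30000000000001 [-1.16, 0, 1.57]
101.30000000000001 [-0.1, 0, 0.41]
95.30000000000001 [-0.13, 0, 0.72]
87.30000000000001 [-0.13, 0, 1.14]
79.30000000000001 [-0.07, 0, 1.55]
71.30000000000001 [0.05, 0, 1.95]
63.30000000000001 [0.17, 0, 0.38]
57.30000000000001 [0.34, 0, 0.65]
49.30000000000001 [0.6, 0, 0.98]
41.30000000000001 [0.9, 0, 1.27]
33.30000000000001 [1.24, 0, 1.51]
25.30000000000001 [0.37, 0, 0.19]
19.30000000000001 [0.66, 0, 0.3]
11.300000000000011 [1.07, 0, 0.4]
3.3000000000000114 [1.49, 0, 0.44]
-4.699999999999989 [1.91, 0, 0.43]
-12.699999999999989 [0.41, 0, -0.08]
-18.69999999999999 [0.71, 0, -0.17]
-26.69999999999999 [1.09, 0, -0.34]
-34.69999999999999 [1.45, 0, -0.57]
-42.69999999999999 [1.76, 0, -0.84]
-50.69999999999999 [0.28, 0, -0.31]
-56.69999999999999 [0.46, 0, -0.57]
-64.69999999999999 [0.65, 0, -0.94]
-72.69999999999999 [0.79, 0, -1.34]
-80.69999999999999 [0.87, 0, -1.75]
-88.69999999999999 [0.03, 0, -0.42]
-94.69999999999999 [0.01, 0, -0.73]
-102.69999999999999 [-0.07, 0, -1.14]
-110.69999999999999 [-0.2, 0, -1.54]
-118.69999999999999 [-0.39, 0, -1.91]
```

```bash
python3 -m pendant '[{"delta_pos":[-0.25,0,0.19],"twist":[0,0,0],"grip":6},{"delta_pos":[-0.55,0,0.48],"twist":[0,0,0],"grip":6},{"delta_pos":[-0.8,0,0.82],"twist":[0,0,0],"grip":6},{"delta_pos":[-1.01,0,1.18],"twist":[0,0,0],"grip":6},{"delta_pos":[-1.16,0,1.57],"twist":[0,0,0],"grip":6}]' 25 >/dev/null; python3 -c "
from h import *
rep()"
```

```text
t=26.65 ang=108.69 r=30.19 Frad=-0.7 Ftan=1.3 z=75.9 w=11.2 Fz=-0.5 pos=[550.93 -18.45]
```

```bash
python3 -m pendant '[{"delta_pos":[-0.1,0,0.41],"twist":[0,0,0],"grip":6},{"delta_pos":[-0.13,0,0.72],"twist":[0,0,0],"grip":6},{"delta_pos":[-0.13,0,1.14],"twist":[0,0,0],"grip":6},{"delta_pos":[-0.07,0,1.55],"twist":[0,0,0],"grip":6},{"delta_pos":[0.05,0,1.95],"twist":[0,0,0],"grip":6}]' 25 >/dev/null; python3 -c "
from h import *
rep()"
```

```text
t=27.15 ang=70.34 r=30.17 Frad=-0.0 Ftan=0.5 z=75.9 w=11.0 Fz=1.4 pos=[570.75 -18.64]
```

```bash
python3 -m pendant '[{"delta_pos":[0.17,0,0.38],"twist":[0,0,0],"grip":6},{"delta_pos":[0.34,0,0.65],"twist":[0,0,0],"grip":6},{"delta_pos":[0.6,0,0.98],"twist":[0,0,0],"grip":6},{"delta_pos":[0.9,0,1.27],"twist":[0,0,0],"grip":6},{"delta_pos":[1.24,0,1.51],"twist":[0,0,0],"grip":6}]' 25 >/dev/null; python3 -c "
from h import *
rep()"
```

```text
t=27.65 ang=32.37 r=30.23 Frad=-1.1 Ftan=2.1 z=75.9 w=10.8 Fz=1.2 pos=[586.14 -30.87]
```

```bash
python3 -m pendant '[{"delta_pos":[0.37,0,0.19],"twist":[0,0,0],"grip":6},{"delta_pos":[0.66,0,0.3],"twist":[0,0,0],"grip":6},{"delta_pos":[1.07,0,0.4],"twist":[0,0,0],"grip":6},{"delta_pos":[1.49,0,0.44],"twist":[0,0,0],"grip":6},{"delta_pos":[1.91,0,0.43],"twist":[0,0,0],"grip":6}]' 25 >/dev/null; python3 -c "
from h import *
rep()"
```

```text
t=28.15 ang=-5.37 r=30.30 Frad=-1.9 Ftan=0.5 z=75.9 w=11.0 Fz=0.3 pos=[590.76 -49.89]
```

```bash
python3 -m pendant '[{"delta_pos":[0.41,0,-0.08],"twist":[0,0,0],"grip":6},{"delta_pos":[0.71,0,-0.17],"twist":[0,0,0],"grip":6},{"delta_pos":[1.09,0,-0.34],"twist":[0,0,0],"grip":6},{"delta_pos":[1.45,0,-0.57],"twist":[0,0,0],"grip":6},{"delta_pos":[1.76,0,-0.84],"twist":[0,0,0],"grip":6}]' 25 >/dev/null; python3 -c "
from h import *
rep()"
```

```text
t=28.65 ang=-42.45 r=30.34 Frad=-2.2 Ftan=1.1 z=75.9 w=10.9 Fz=-0.7 pos=[582.98 -67.53]
```

```bash
python3 -m pendant '[{"delta_pos":[0.28,0,-0.31],"twist":[0,0,0],"grip":6},{"delta_pos":[0.46,0,-0.57],"twist":[0,0,0],"grip":6},{"delta_pos":[0.65,0,-0.94],"twist":[0,0,0],"grip":6},{"delta_pos":[0.79,0,-1.34],"twist":[0,0,0],"grip":6},{"delta_pos":[0.87,0,-1.75],"twist":[0,0,0],"grip":6}]' 25 >/dev/null; python3 -c "
from h import *
rep()"
```

```text
t=29.15 ang=-80.19 r=30.29 Frad=-2.1 Ftan=2.3 z=75.9 w=11.0 Fz=-2.6 pos=[565.76 -76.89]
```

```bash
python3 -m pendant '[{"delta_pos":[0.03,0,-0.42],"twist":[0,0,0],"grip":6},{"delta_pos":[0.02,0,-0.6],"twist":[0,0,0],"grip":6},{"delta_pos":[0.01,0,-0.73],"twist":[0,0,0],"grip":6},{"delta_pos":[-0.07,0,-1.14],"twist":[0,0,0],"grip":6},{"delta_pos":[-0.07,0,-1.14],"twist":[0,0,0],"grip":6}]' 25 >/dev/null; python3 meas.py j 2
```

```text
t=29.75 tcp=-103.31 r=30.12 Ft=[-1.  -0.3] Fr=-0.9 Fz=-0.4
post phase(mod30) free/fixed [[16.54, 16.61, 2.19, 0.29], [16.55, 16.62, 2.18, 0.29]]
```

```bash
python3 -c "
from h import *
circ(-103.3,[-109,-115,-120,-122.7])"
python3 -m pendant '[{"delta_pos":[-0.08,0,-0.28],"twist":[0,0,0],"grip":6},{"delta_pos":[-0.20,0,-0.56],"twist":[0,0,0],"grip":6},{"delta_pos":[-0.30,0,-0.79],"twist":[0,0,0],"grip":6},{"delta_pos":[-0.37,0,-0.90],"twist":[0,0,0],"grip":6},{"delta_pos":[-0.37,0,-0.90],"twist":[0,0,0],"grip":6}]' 25 >/dev/null; python3 meas.py k 2
```

```text
-109 [-0.09, 0, -0.28]
-115 [-0.22, 0, -0.57]
-120 [-0.35, 0, -0.8]
-122.7 [-0.42, 0, -0.92]
t=30.35 tcp=-121.49 r=30.12 Ft=[ 0.4 -0.3] Fr=-1.4 Fz=-1.1
post phase(mod30) free/fixed [[27.83, 28.84, 2.28, -0.29], [27.81, 28.83, 2.29, -0.3]]
```

```bash
python3 -c "
from h import *
circ(-121.5,[-115,-107,-99,-91,-83]);circ(-83,[-75,-67,-59,-51,-45]);circ(-45,[-40,-36,-33,-32])"
```

```text
-115 [0.17, 0, 0.29]
-107 [0.33, 0, 0.68]
-99 [0.44, 0, 1.09]
-91 [0.49, 0, 1.5]
-83 [0.48, 0, 1.92]
-75 [-0.07, 0, 0.41]
-67 [-0.19, 0, 0.81]
-59 [-0.37, 0, 1.19]
-51 [-0.6, 0, 1.54]
-45 [-0.8, 0, 1.78]
-40 [-0.19, 0, 0.18]
-36 [-0.35, 0, 0.32]
-33 [-0.48, 0, 0.41]
-32 [-0.52, 0, 0.44]
```

```bash
python3 -m pendant '[{"delta_pos":[0.17,0,0.29],"twist":[0,0,0],"grip":6},{"delta_pos":[0.33,0,0.68],"twist":[0,0,0],"grip":6},{"delta_pos":[0.44,0,1.09],"twist":[0,0,0],"grip":6},{"delta_pos":[0.49,0,1.5],"twist":[0,0,0],"grip":6},{"delta_pos":[0.48,0,1.92],"twist":[0,0,0],"grip":6}]' 25 >/dev/null; python3 -c "
from h import *
rep()"
```

```text
t=30.85 ang=-82.45 r=30.32 Frad=-1.7 Ftan=-1.1 z=75.8 w=11.4 Fz=-0.3 pos=[564.58 -77.1 ]
```

```bash
python3 -m pendant '[{"delta_pos":[-0.07,0,0.41],"twist":[0,0,0],"grip":6},{"delta_pos":[-0.19,0,0.81],"twist":[0,0,0],"grip":6},{"delta_pos":[-0.37,0,1.19],"twist":[0,0,0],"grip":6},{"delta_pos":[-0.6,0,1.54],"twist":[0,0,0],"grip":6},{"delta_pos":[-0.8,0,1.78],"twist":[0,0,0],"grip":6}]' 25 >/dev/null; python3 meas.py l 2
```

```text
t=31.45 tcp=-43.90 r=30.36 Ft=[0.5 0. ] Fr=-2.1 Fz=0.9
post phase(mod30) free/fixed [[14.77, 44.9, 1.11, 0.03], [16.04, 16.12, 1.19, -0.06]]
```

```bash
python3 -c "
from h import *
circ(-43.9,[-39,-35,-32.5])"
python3 -m pendant '[{"delta_pos":[-0.19,0,0.17],"twist":[0,0,0],"grip":6},{"delta_pos":[-0.35,0,0.30],"twist":[0,0,0],"grip":6},{"delta_pos":[-0.46,0,0.38],"twist":[0,0,0],"grip":6},{"delta_pos":[-0.46,0,0.38],"twist":[0,0,0],"grip":6},{"delta_pos":[-0.46,0,0.38],"twist":[0,0,0],"grip":6}]' 25 >/dev/null; python3 meas.py m 2
```

```text
-39 [-0.19, 0, 0.18]
-35 [-0.35, 0, 0.31]
-32.5 [-0.46, 0, 0.38]
t=32.05 tcp=-33.61 r=30.29 Ft=[0.2 1. ] Fr=-1.7 Fz=-0.3
post phase(mod30) free/fixed [[26.34, 26.39, 1.19, 0.15], [26.32, 26.37, 1.19, 0.14]]
```

```bash
python3 -m pendant '[{"delta_pos":[0,0,0],"twist":[0,0,0],"grip":16},{"delta_pos":[0,0,0],"twist":[0,0,0],"grip":24},{"delta_pos":[0,0,0],"twist":[0,0,0],"grip":34},{"delta_pos":[0,-0.5,0],"twist":[0,0,0],"grip":40},{"delta_pos":[0,-2,0],"twist":[0,0,0],"grip":40}]' 25 ; 
python3 -m pendant '[{"delta_pos":[0,-1.5,0],"twist":[0,0,0],"grip":40},{"delta_pos":[0,-3,0],"twist":[0,0,0],"grip":40},{"delta_pos":[0,-3.5,0],"twist":[0,0,0],"grip":40},{"delta_pos":[0,-3.5,0],"twist":[0,0,0],"grip":40},{"delta_pos":[0,-3.5,0],"twist":[0,0,0],"grip":40}]' 25 ; python3 meas.py n 1; python3 -c "
from h import *
print(plan([558.3,47.7,130],-88.6))"
```

```text
time_s: 32.55
ee_pos: [584.9, -63.9, 95.2]
ee_rot: [-90.2, 0.0, -88.3]
force: [-0.7, -0.0, 0.3]
gripper_width: 36.3
time_s: 33.05
ee_pos: [585.4, -63.9, 130.4]
ee_rot: [-90.0, 0.0, -88.3]
force: [-0.6, 0.1, 0.1]
gripper_width: 36.3
t=33.10 tcp=-34.29 r=29.82 Ft=[-0.8] Fr=0.2 Fz=0.3
post phase(mod30) free/fixed [[26.61, 26.64, 1.38, 0.28]]
(array([-11.229,   0.023,  -2.368]), array([ 0.08,  0.27, -0.02]))
```

Dial stayed at −33.4°. Now move over the bolt grip.

```bash
python3 -m pendant '[{"delta_pos":[-4,0,-0.8],"twist":[0,0,0],"grip":40},{"delta_pos":[-8,0,-1.7],"twist":[0,0,0],"grip":40},{"delta_pos":[-11.2,0,-2.37],"twist":[0,0,0],"grip":40},{"delta_pos":[-11.2,0,-2.37],"twist":[0,0,0],"grip":40},{"delta_pos":[-11.2,0,-2.37],"twist":[0,0,0],"grip":40}]' 25 ; python3 -c "
from h import *
for n in('scene','top'):
    p,d=imaging.grab_frame(n); cv2.imwrite(f'pics/{n}9.png',p[:,:,::-1])
print(plan([558.3,47.7,70],-88.6))
a=cv2.imread('pics/scene9.png')[160:290,260:390]
cv2.imwrite('pics/z9.png',cv2.resize(a,(600,600),interpolation=cv2.INTER_CUBIC))
"
```

```text
time_s: 33.6
ee_pos: [558.5, 47.6, 130.3]
ee_rot: [-90.1, -0.0, -88.2]
force: [1.0, 0.5, 0.7]
gripper_width: 36.6
(array([-0.118,  6.053, -0.058]), array([0.02, 0.24, 0.02]))
```

View pics/z9.png

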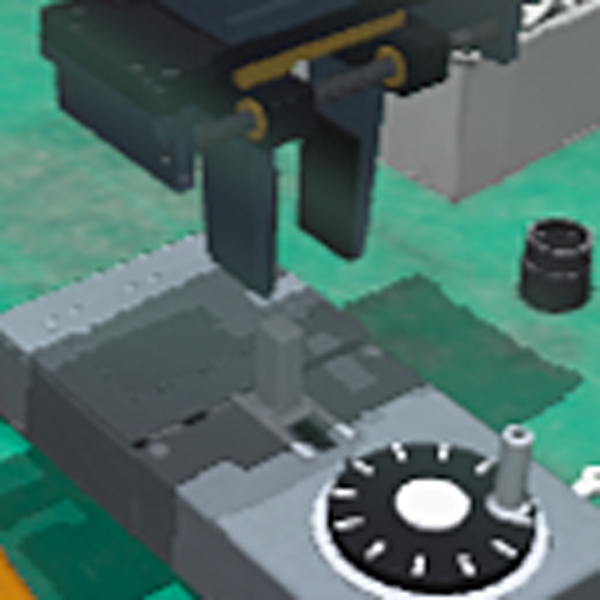

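```bash
python3 -c "
from h import *
for X in ([558.5,47.6,130],[558.5,47.6,98]):
    u,v=proj('scene',X);print((u-260)*600/130,(v-160)*600/130)"
python3 -m pendant '[{"delta_pos":[-0.03,1,0],"twist":[0,0,0],"grip":40},{"delta_pos":[-0.03,2,0],"twist":[0,0,0],"grip":40},{"delta_pos":[-0.03,3,0],"twist":[0,0,0],"grip":40},{"delta_pos":[-0.03,3,0],"twist":[0,0,0],"grip":40},{"delta_pos":[-0.03,3,0],"twist":[0,0,0],"grip":40}]' 10;python3 -c "
from h import *
p,d=imaging.grab_frame('scene'); cv2.imwrite(f'pics/scene10.png',p[:,:,::-1])
print(plan([558.3,47.7,70],-88.6),state()['force'])
a=p[160:290,260:390,::-1]
cv2.imwrite('pics/z10.png',cv2.resize(a,(600,600),interpolation=cv2.INTER_CUBIC))
"
```

```text
285.3214021158502 255.16218883670126
282.69827610772785 320.6596500440298
time_s: 34.2
ee_pos: [558.6, 47.4, 100.3]
ee_rot: [-90.1, 0.0, -88.3]
force: [-0.1, 0.3, 0.6]
gripper_width: 36.3
(array([-0.016,  3.082, -0.061]), array([ 0.  ,  0.26, -0.  ])) [ 0.33107572  0.08605571 -0.3833543 ]
```

View pics/z10.png

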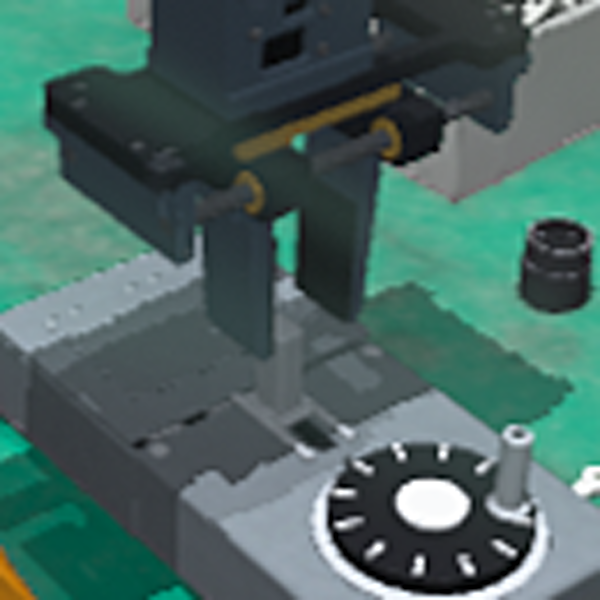

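```bash
python3 -m pendant '[{"delta_pos":[0,0.8,0],"twist":[0,0,0],"grip":40},{"delta_pos":[0,1.6,0],"twist":[0,0,0],"grip":40},{"delta_pos":[0,2.4,0],"twist":[0,0,0],"grip":40},{"delta_pos":[0,2.9,0],"twist":[0,0,0],"grip":40},{"delta_pos":[0,2.9,0],"twist":[0,0,0],"grip":36}]' 10
python3 -m pendant '[{"delta_pos":[0,0,0],"twist":[0,0,0],"grip":26},{"delta_pos":[0,0,0],"twist":[0,0,0],"grip":18},{"delta_pos":[0,0,0],"twist":[0,0,0],"grip":12},{"delta_pos":[0,0,0],"twist":[0,0,0],"grip":8},{"delta_pos":[0,0,0],"twist":[0,0,0],"grip":8}]' 12;python3 -c "
from h import *
s=state();print(s['ee_pos'],s['force'])"
```

```text
time_s: 34.75
ee_pos: [558.1, 47.7, 70.8]
ee_rot: [-90.1, 0.0, -88.3]
force: [1.0, 0.4, 0.4]
gripper_width: 33.3
time_s: 35.25
ee_pos: [558.2, 47.7, 72.2]
ee_rot: [-90.1, 0.0, -88.3]
force: [-3.2, -0.2, 4.7]
gripper_width: 13.9
[558.22272482  47.67129917  72.17641355] [-3.21675976 -0.23717577  4.71725981]
```

```bash
python3 -m pendant '[{"delta_pos":[0.1,0,-0.03],"twist":[0,0,0],"grip":8},{"delta_pos":[0.2,0,-0.03],"twist":[0,0,0],"grip":8},{"delta_pos":[0.3,0,-0.03],"twist":[0,0,0],"grip":8},{"delta_pos":[0.4,0,-0.03],"twist":[0,0,0],"grip":8},{"delta_pos":[0.4,0,-0.03],"twist":[0,0,0],"grip":8}]' 12;python3 -c "
from h import *
s=state();print(s['ee_pos'],s['force'])"
```

```text
time_s: 35.75
ee_pos: [558.4, 43.7, 72.2]
ee_rot: [-90.0, 0.0, -88.3]
force: [-3.4, 2.0, 5.5]
gripper_width: 13.9
[558.36377246  43.67180637  72.17834199] [-3.42661621  2.03167674  5.47658875]
```

```bash
python3 -m pendant '[{"delta_pos":[0.1,0,-0.03],"twist":[0,0,0],"grip":8},{"delta_pos":[0.2,0,-0.03],"twist":[0,0,0],"grip":8},{"delta_pos":[0.3,0,-0.03],"twist":[0,0,0],"grip":8},{"delta_pos":[0.4,0,-0.03],"twist":[0,0,0],"grip":8},{"delta_pos":[0.4,0,-0.03],"twist":[0,0,0],"grip":8}]' 12;python3 -c "
from h import *
p,d=imaging.grab_frame('scene')
s=state();print(s['ee_pos'],s['force'])
a=p[160:290,260:390,::-1]
cv2.imwrite('pics/z11.png',cv2.resize(a,(600,600),interpolation=cv2.INTER_CUBIC))"
```

```text
time_s: 36.25
ee_pos: [558.5, 39.2, 72.2]
ee_rot: [-90.0, -0.0, -88.3]
force: [-3.5, 0.2, 5.4]
gripper_width: 14.0
[558.46115368  39.13474594  72.17482796] [-3.34097489  0.94863511  6.20935914]
```

View pics/z11.png

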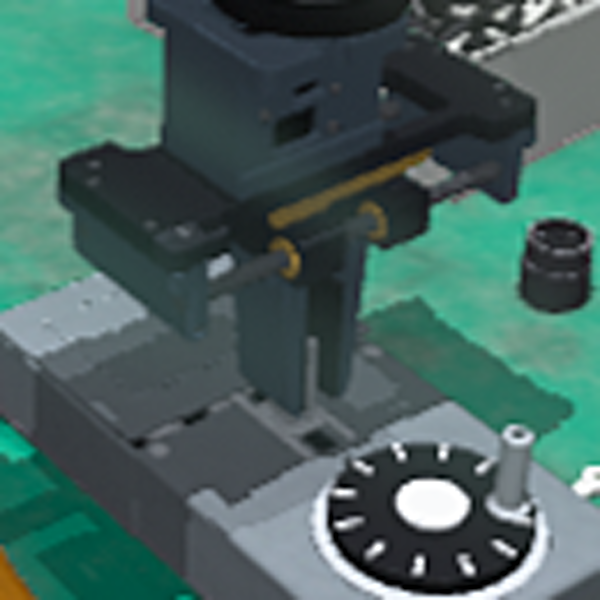

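```bash
python3 -m pendant '[{"delta_pos":[0.1,0,0],"twist":[0,0,0],"grip":8},{"delta_pos":[0.2,0,0],"twist":[0,0,0],"grip":8},{"delta_pos":[0.35,0,0],"twist":[0,0,0],"grip":8},{"delta_pos":[0.5,0,0],"twist":[0,0,0],"grip":8},{"delta_pos":[0.5,0,0],"twist":[0,0,0],"grip":8}]' 12;python3 -c "
from h import *
s=state();print(s['ee_pos'],s['force'])"
```

```text
time_s: 36.8
ee_pos: [558.6, 34.2, 72.2]
ee_rot: [-90.0, -0.0, -88.3]
force: [-3.1, 1.3, 5.4]
gripper_width: 13.7
[558.60795509  34.15609769  72.17302399] [-3.07087501  1.30970644  5.41760321]
```

```bash
python3 -m pendant '[{"delta_pos":[0.1,0,0],"twist":[0,0,0],"grip":8},{"delta_pos":[0.2,0,0],"twist":[0,0,0],"grip":8},{"delta_pos":[0.3,0,0],"twist":[0,0,0],"grip":8},{"delta_pos":[0.4,0,0],"twist":[0,0,0],"grip":8},{"delta_pos":[0.4,0,0],"twist":[0,0,0],"grip":8}]' 12;python3 -c "
from h import *
s=state();print(s['ee_pos'],s['force'])"
```

```text
time_s: 37.3
ee_pos: [558.7, 30.2, 72.2]
ee_rot: [-90.0, -0.0, -88.3]
force: [-2.7, 1.1, 4.9]
gripper_width: 13.8
[558.70445077  30.22161984  72.1707585 ] [-2.68706573  1.10767712  4.87464749]
```

17.5 mm drawn; go on gently until the end stop is felt.

```bash
python3 -m pendant '[{"delta_pos":[0.05,0,0],"twist":[0,0,0],"grip":8},{"delta_pos":[0.1,0,0],"twist":[0,0,0],"grip":8},{"delta_pos":[0.15,0,0],"twist":[0,0,0],"grip":8},{"delta_pos":[0.2,0,0],"twist":[0,0,0],"grip":8},{"delta_pos":[0.25,0,0],"twist":[0,0,0],"grip":8}]' 12;python3 -c "
from h import *
s=state();print(s['ee_pos'],s['force'])"
```

```text
time_s: 37.8
ee_pos: [558.8, 27.9, 72.2]
ee_rot: [-90.0, -0.0, -88.3]
force: [-3.4, 2.4, 5.0]
gripper_width: 13.9
[558.76086598  27.88575967  72.177055  ] [-3.37353253  2.40686123  4.98240777]
```

```bash
python3 -m pendant '[{"delta_pos":[0.03,0,0],"twist":[0,0,0],"grip":8},{"delta_pos":[0.06,0,0],"twist":[0,0,0],"grip":8},{"delta_pos":[0.09,0,0],"twist":[0,0,0],"grip":8},{"delta_pos":[0.12,0,0],"twist":[0,0,0],"grip":8},{"delta_pos":[0.12,0,0],"twist":[0,0,0],"grip":8}]' 12;python3 -c "
from h import *
p,d=imaging.grab_frame('scene')
s=state();print(s['ee_pos'],s['force'])
a=p[160:290,260:390,::-1]
cv2.imwrite('pics/z12.png',cv2.resize(a,(600,600),interpolation=cv2.INTER_CUBIC))"
```

```text
time_s: 38.3
ee_pos: [558.8, 27.6, 72.2]
ee_rot: [-90.0, 0.1, -88.4]
force: [-3.0, 4.4, 6.2]
gripper_width: 14.0
[558.78362871  27.60748659  72.17440917] [-3.40558553  4.20689653  5.38023334]
```

View pics/z12.png

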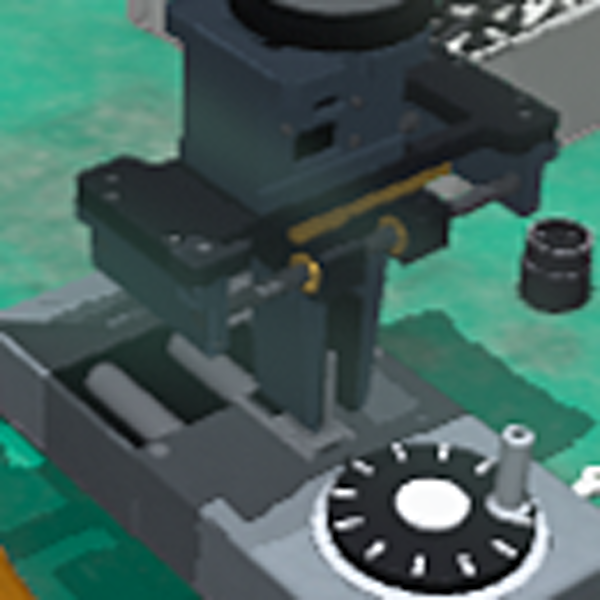

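```bash
python3 -m pendant '[{"delta_pos":[0,0,0],"twist":[0,0,0],"grip":12},{"delta_pos":[0,0,0],"twist":[0,0,0],"grip":18},{"delta_pos":[0,0,0],"twist":[0,0,0],"grip":28},{"delta_pos":[0,0,0],"twist":[0,0,0],"grip":36},{"delta_pos":[0,0,0],"twist":[0,0,0],"grip":36}]' 12
python3 -m pendant '[{"delta_pos":[0,-1,0],"twist":[0,0,0],"grip":36},{"delta_pos":[0,-3,0],"twist":[0,0,0],"grip":36},{"delta_pos":[0,-6,0],"twist":[0,0,0],"grip":36},{"delta_pos":[0,-9,0],"twist":[0,0,0],"grip":36},{"delta_pos":[0,-11,0],"twist":[0,0,0],"grip":36}]' 12
python3 -m pendant '[{"delta_pos":[0,-2,-4],"twist":[0,0,0],"grip":36},{"delta_pos":[0,-3,-8],"twist":[0,0,0],"grip":36},{"delta_pos":[0,-3,-12],"twist":[0,0,0],"grip":36},{"delta_pos":[0,-3,-16],"twist":[0,0,0],"grip":36},{"delta_pos":[0,-3,-16],"twist":[0,0,0],"grip":36}]' 12
python3 -c "
from h import *
for n in('scene','top'):
    p,d=imaging.grab_frame(n); cv2.imwrite(f'pics/{n}20.png',p[:,:,::-1])
s=state();print(s['time_s'],s['ee_pos'],s['force'])"
```

```text
time_s: 38.85
ee_pos: [559.0, 26.6, 71.7]
ee_rot: [-90.0, -0.0, -88.3]
force: [0.4, -0.2, 0.1]
gripper_width: 32.6
time_s: 39.35
ee_pos: [559.8, 26.9, 185.0]
ee_rot: [-89.8, -0.0, -88.3]
force: [-0.1, -0.8, 0.3]
gripper_width: 32.6
time_s: 39.85
ee_pos: [393.9, 22.1, 212.4]
ee_rot: [-90.1, -0.0, -88.3]
force: [0.6, -0.6, -0.6]
gripper_width: 32.9
39.95 [398.96847073  22.23544343 213.00409596] [0.73235981 0.69001865 0.20953972]
```

View pics/scene20.png

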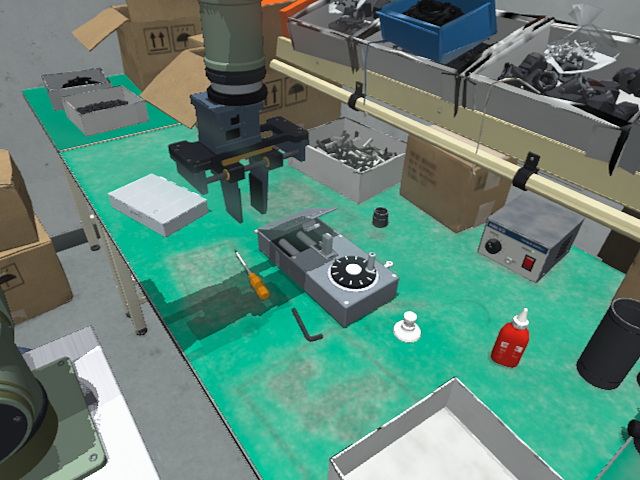

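View pics/top20.png

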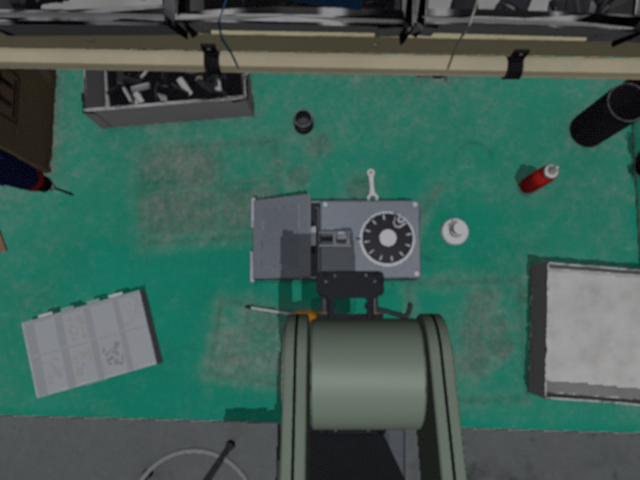

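```bash
python3 - <<'E'
from h import *
for n in('scene','top'):
    p,d=imaging.grab_frame(n);W=cloud(n,d)
    q=(d>0)&(W[...,2]>90)&(W[...,2]<106)&(abs(W[...,0]-557)<12)&(abs(W[...,1]-35)<40)
    print(n,q.sum(),W[q].mean(0))
    q=(d>0)&(W[...,2]>58)&(W[...,2]<125)&(abs(W[...,0]-557)<50)&(W[...,1]>65)&(W[...,1]<180)
    c=np.polyfit(W[q][:,1],W[q][:,2],1);print('lid tilt rad',-np.arctan(c[0]))
    if n=='scene': cv2.imwrite('pics/scene21.png',p[:,:,::-1])
    m=cv2.absdiff(cv2.imread(f'pics/{n}0.png'),p[:,:,::-1].copy()).max(2)
    print([(u,v,float(m[v-8:v+8,u-8:u+8].mean().round(1))) for u,v in ([(407,327),(307,325),(388,263),(258,290)] if n=='scene' else [(455,231),(372,185)])])
print(state()['time_s'])
E
python3 -c "
from workcell import job
print(job.job_done())"
```

```text
scene 87 [555.83138734  39.10634291  94.11422888]
lid tilt rad 0.3923685326116242
[(407, 327, 12.3), (307, 325, 13.6), (388, 263, 14.8), (258, 290, 68.0)]
top 159 [557.8037392   45.33008792  96.01354012]
lid tilt rad 0.47052630580914195
[(455, 231, 4.9), (372, 185, 4.3)]
40.05
the job is handed in; nothing more can be done
None
```

The lockbox is open: the bolt drew its full travel and the lid sprang up. I handed the job in at about 40 s with the gripper clear of everything.

| Stage | Target angle | Reached (dial marks in the camera) |
|---|---|---|
| Springy stop, first touch | – | about 87° (±1°) |
| 14 marks anticlockwise | 147.3° | 147.2° |
| 9 marks clockwise | −122.7° | about −121.5° |
| 3 marks anticlockwise | −32.7° | −33.6° (−33.4° after letting go) |

- **Stop:** I pressed it twice; the highest force I measured was about 10.6 N. I then let the dial spring back, to about 86.5°, to settle the first-touch angle.
- **Bolt:** It slid with about 1–2.4 N. At 20 mm the pull rose to 4.4 N, so I stopped there.
- **Last pictures:** The lid stood open, at about 0.4–0.5 rad by depth, and the bolt was drawn. The flange, small link and hex key lay where they had been.

**Checks that disagreed:**
- **Stop stiffness:** It felt like about 1.7 N per mm at the wrist instead of the stated 4.4. If 4.4 is right, the first press came to roughly 23 N, close to the 25 N limit. The stop still sprang back afterwards.
- **Final bolt position:** My last depth check put the grip at y 39–45 mm instead of the roughly 28 mm read from the arm. I think lid points got into that measurement, so the 20 mm rests on arm position and force.
- **Screwdriver:** The picture-difference check flagged its spot. It was in the arm's shadow, and by eye it had not moved.

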